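Rake ballast stones over the light bed, set the reference scale and start the imaging

ROBOT

A 7-joint arm with a two-finger parallel gripper is mounted at the origin on the work surface. World frame = base frame: x ahead of the robot, y to its left, z up, the work surface at z = 0. Lengths are in m, angles in rad, forces in N, time in s.
With the tool pointing down it reaches from about 0.35 to 0.9 m from the base axis. Payload 8.1 kg.
Tool frame: the origin (TCP) lies between the finger pads; the fingertips stand 17 mm ahead of it and the grasp point (between the pads) lies 2 mm behind it (tip_extent is the x of the fingertips in the tool frame, in m); x points along the fingers, y is the direction in which the jaws open and shut, and the axes are right-handed (so a half turn about x gives the same grasp; the last joint's range is limited). The gripper opens to 85 mm and grips with 20 to 120 N. Pads are 22 mm wide; open, the fingers measure 114 mm over their backs; the gripper's body (76 mm by 85 mm) begins 54 mm behind the grasp point. The pads swing forward as they close: fully open they stand 13 mm farther back than shut.
Start: joints at [1.111, 0.434, 0.025, 1.573, -0.012, 1.134, -0.075], TCP at [0.218, -0.586, 0.248] pointing down, gripper open.
Joint ranges: [-2.62, 2.62], [-0.44, 2.09], [-1.27, 1.32], [0.08, 2.57], [-1.32, 4.46], [0.12, 2], [-2.74, 2.74]. Speed limits (rad/s): [2.22, 2.22, 3.01, 3.01, 3.14, 3.14, 3.14].

INTERFACE

Orientations are given as a 3x3 rotation matrix whose columns are the frame's x, y, z axes.
In Python, from plant import * gives the robot as it stands.
- The arm moves only by the tool carry_out, never from a script. Its argument "series" is one flat list of numbers, 7 for each row, row after row: the shift along the tool's x, y, z in m, then the turn, a rotation vector about the tool's x, y, z in rad, then the opening, from -1 (shut) to 1 (fully open). In form: [x, y, z, ax, ay, az, fingers, x, y, z, ax, ay, az, fingers, ...]. A call has 1 to 10 rows; each row shifts and turns the pose as measured when the row begins, along the tool's axes as they then stand; what a row does not reach is not made up. A row lasts 1/12 s, in which the tool goes at most 41.7 mm and 7.16 degrees, less where a joint would pass 70% of its speed; a pose out of reach is approached as far as the arm can. A call with a gripper value outside its range is refused whole. The fingers move at their own pace and stop on an object; "force" is the grip in N (left out, the last holds). Time passes only in rows, so rows that do not move let the fingers close. It gives the time, the measured TCP pose, the force and the opening at its end, in the units of the state.
- observe(): the state, without advancing time (a new reading comes with each control period).
- snapshot(name): name is "scene" or "top"; returns a dict with "color" (400x640x3 uint8, red, green, blue), "depth" (400x640 float32, m along the optical axis (not along the pixel's ray), 0 where there is no reading), "fx", "fy", "cx", "cy" (pixels), "R" (3x3) and "t" (3): a world point X has camera coordinates R X + t. Camera axes: x right, y down, z forward; pixel columns grow to the right and rows downward; lengths in m; the calibration is good to about 2 mm. A picture is of the moment at which its call begins.
- job_done(): hands the job in, once; it reports no verdict.
The state is a dict: "clock": time; "q": joint angles; "joint_velocities": joint speeds; "joint_efforts": joint torques, N m; "position": TCP position; "tcp_rot": TCP orientation; "wrist_force": force on the tool from outside, world axes, zero at the start; "moment": the same for the moment, N m; "gripper_width": opening from 0.0 (shut) to 1.0 (fully open).
Only numpy, scipy, OpenCV 4.12 (cv2) and the standard library are available. Lean on these libraries where they do the work, as an engineer would, in place of code of your own. Each camera call takes 0.05 s, during which the arm holds its last target.

TASK

Use the rake to spread the heap of stones over the light bed in a single even layer, so that each of the six fields between the blue lines has the middle of at least one stone in it and no stone lies on another or leaves the bed; do not handle the stones with the gripper. Put the rake back on its rest the way it was, and lay the reference scale flat in its blue holder with its notch over the pin. When all that is in place press the green start button fully down, and leave the other things on the bench where they are.

Things in the scene. Friction and masses are not known exactly. Their poses are not given: they have to be found in the camera images.
- bed_floor (a point): Fixed white light bed, a shallow tray with black walls. Point: centre of its floor, 20 mm above the bench. Inside it measures 300 mm along its own y and 150 mm along its own x (z up); walls 10 mm thick stand 25 mm above the floor. Five thin blue lines across it, at y = -100, -50, 0, +50 and +100 mm, divide it into six equal fields of 50 mm along y. The stones start heaped at its -y end.
- rest_grip (a point): Fixed grey rest for the rake: a 200 x 90 x 6 mm base plate with a saddle (two 16 mm cheeks 34 mm apart) under the tail of the handle, 90 mm behind this point. Point: where the rake's grip point (rake_grip) lies when the rake is on the rest, 70 mm above the bench; its axes are then parallel to the rake's (x towards the head, z up). The tines stand on the plate. The rake is lifted straight up to leave it.
- rake_grip (a point): Small loose rake, 140 g, lying on its rest: orange flat-sided handle, 20 mm wide (y) and 22 mm high (z), from 115 mm behind (-x) to 50 mm ahead (+x) of this point, which is the handle's middle in width and height and the place to grip it. x runs along the handle to the head, z up.
- rake_tips (a point): Point on the rake at the middle of the row of tine tips: 55 mm ahead of (x) and 64 mm below rake_grip. The steel head is 46 mm wide (y), three round tines of 7 mm, 18 mm apart, 43 mm clear under a 12 x 46 x 14 mm bar.
- scale_grip (a point): Loose reference scale lying flat: a steel blade 150 mm (x) x 34 mm (y) x 5 mm, 120 g, with a black grip block 40 mm (x) x 16 mm (y) x 20 mm high standing on its middle. Point: centre of the grip block, 15 mm above the blade's underside. x points to the notched end, z up.
- scale_notch (a point): Point in the blade's open U notch (14 mm wide, 24 mm deep, cut into its +x end), 60 mm ahead (x) of scale_grip and half-way through the blade's thickness: the locating pin belongs here.
- holder_seat (a point): Fixed blue holder, 185 x 63 mm, for the reference scale: an open channel 155 mm (x) x 39 mm (y) with lips 6 mm high all round and one brass locating pin. Point: centre of the channel floor, 8 mm above the bench; when the scale is seated scale_grip is 15 mm straight above it and the x axes point the same way. z up.
- pin (a point): Brass locating pin in the holder, 9 mm thick, 14 mm high from the channel floor, 60 mm along +x from holder_seat. Point: on its axis, 2.5 mm above the channel floor.
- start_top (a point): Top of the round green start button (36 mm wide) on a small black housing fixed to the bench; it is pressed straight down.
- start (a joint): Travel of the start button in m: 0 up, 0.007 fully down (about 5 N); it springs back.
- stone1_c (a point): Brown stone, about 36 x 32 x 30 mm, 60 to 110 g, loose; point: its centre. It starts on the bed floor, part of the heap.
- stone2_c (a point): Brown stone, about 36 x 32 x 30 mm, 60 to 110 g, loose; point: its centre. It starts on the bed floor, part of the heap.
- stone3_c (a point): Brown stone, about 36 x 32 x 30 mm, 60 to 110 g, loose; point: its centre. It starts on the bed floor, part of the heap.
- stone4_c (a point): Brown stone, about 36 x 32 x 30 mm, 60 to 110 g, loose; point: its centre. It starts on the bed floor, part of the heap.
- stone5_c (a point): Brown stone, about 36 x 32 x 30 mm, 60 to 110 g, loose; point: its centre. It starts on the bed floor, part of the heap.
- stone6_c (a point): Brown stone, about 36 x 32 x 30 mm, 60 to 110 g, loose; point: its centre. It starts on the bed floor, part of the heap.
- stone7_c (a point): Brown stone, about 36 x 32 x 30 mm, 60 to 110 g, loose; point: its centre. It starts on top of the heap, if present (one to three of stone7 to stone9 are).
- stone8_c (a point): Brown stone, about 36 x 32 x 30 mm, 60 to 110 g, loose; point: its centre. It starts on top of the heap, if present (one to three of stone7 to stone9 are).
- stone9_c (a point): Brown stone, about 36 x 32 x 30 mm, 60 to 110 g, loose; point: its centre. It starts on top of the heap, if present (one to three of stone7 to stone9 are).
- lens_cap_center (a point): Loose black lens cap, 60 mm across, 10 mm high, on the bench; leave it where it is. Point: its centre.
- adapter: Loose black adapter ring, 68 mm across, 18 mm high, on the bench; leave it. Point: centre of its underside.
- dust_brush: Loose dust brush, 170 mm long, beyond the bed; leave it. Point: near its middle, underneath.
- sample_jar: Loose jar with a blue lid, 60 mm across, 75 mm high; leave it. Point: centre of its underside.
- calliper: Loose calliper, 170 mm long, beyond the bed; leave it. Point: middle of its underside.
Not all that is in view belongs to the job. What is shaped like the part that bears stone3_c but red or white is not meant.

How it is judged:
By the outcome, as a careful person would: the job done as asked, in the order asked, and still so for the second after the job is handed in, with the robot touching nothing.
Of stone7, stone8, stone9 only 1 to 3 are there at a start; the rules pass over those that are not, and their reading is None.
At some moment in a run one of scale, stone1, stone2, stone3, stone4, stone5, stone6 may be knocked a few centimetres aside while the robot is not near it.
It also fails if it takes over 208 s, if anything falls off the work surface, if the arm or the gripper's body presses on something with over 40 N, if the wrist force passes 120 N, or if a joint passes its speed limit or range.

## Working session

There is one attempt and no reset: what is moved stays moved. The work goes in short steps, Python scripts to look and compute and a tool call to move; the robot and the scene stay as the last step left them, time stands still between calls to the robot, and variables do not carry over. Pictures are saved under pics/ and viewed, and the job is handed in when it is done.

Besides the shell and the picture viewer there is one more tool, called after ">>>" as name(argument=value, ...) on one line, values as JSON. carry_out: Moves the arm, as the interface text tells. Its arguments: {"type":"object","properties":{"series":{"type":"array"},"force":{"type":"number"}},"required":["series"]}

```bash
ls; mkdir -p pics; python3 - <<'E'
from plant import *
import cv2,numpy as np
s=observe(); print({k:np.round(v,3).tolist() for k,v in s.items()})
for n in("scene","top"):
    d=snapshot(n); cv2.imwrite(f"pics/{n}0.png",d["color"][:,:,::-1]); np.savez(f"{n}0.npz",**d)
    print(n,d["fx"],d["cx"],d["cy"],np.round(d["R"],3).tolist(),d["t"])
E
```

```text
pics
{'clock': 0.0, 'q': [1.111, 0.435, 0.025, 1.574, -0.012, 1.134, -0.075], 'joint_velocities': [-0.001, 0.002, -0.0, -0.001, 0.0, 0.001, 0.001], 'joint_efforts': [-0.0, -67.048, 1.025, -31.621, 0.016, 0.012, -0.0], 'position': [0.218, -0.585, 0.248], 'tcp_rot': [[-0.001, 0.349, -0.937], [0.001, -0.937, -0.349], [-1.0, -0.002, 0.0]], 'wrist_force': [-0.153, 0.581, 0.838], 'moment': [0.017, 0.028, 0.018], 'gripper_width': 1.0}
scene 452.586089460311 322.74875277549063 196.28460150395236 [[-0.827, 0.562, -0.016], [0.418, 0.595, -0.686], [-0.376, -0.574, -0.727]] [ 0.4579315  -0.18713245  1.55078187]
top 382.69086682339537 320.0163534445655 196.62181018339115 [[0.031, -0.999, 0.018], [-0.983, -0.033, -0.18], [0.18, -0.012, -0.984]] [-0.02903174  0.54538228  0.90370409]
```

View pics/scene0.png

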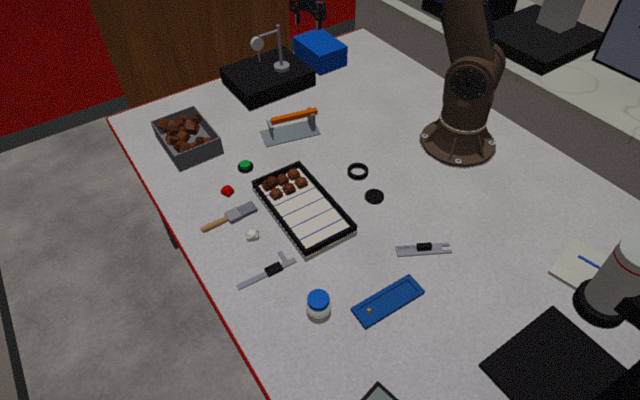

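View pics/top0.png

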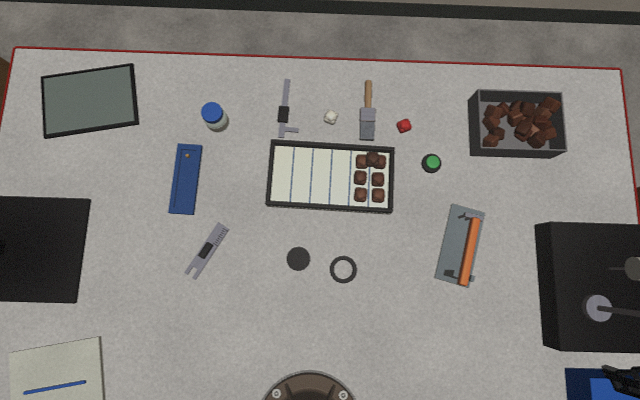

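```bash
cat > h.py <<'E'
import numpy as np,cv2
from plant import *
def shot(n,tag):
    d=snapshot(n); cv2.imwrite(f"pics/{n}{tag}.png",d["color"][:,:,::-1]); np.savez(f"{n}{tag}.npz",**d); return d
def cloud(d):
    z=d["depth"]; v,u=np.mgrid[:z.shape[0],:z.shape[1]]
    C=np.stack([(u-d["cx"])/d["fx"]*z,(v-d["cy"])/d["fy"]*z,z],-1)
    return (C-d["t"])@d["R"]
def ray(d,u,v,h):
    r=np.array([(u-d["cx"])/d["fx"],(v-d["cy"])/d["fy"],1])@d["R"]; o=-d["t"]@d["R"]
    return o+r*(h-o[2])/r[2]
def proj(d,X):
    c=d["R"]@np.asarray(X)+d["t"]; return d["fx"]*c[0]/c[2]+d["cx"],d["fy"]*c[1]/c[2]+d["cy"]
def zoom(d,x0,x1,y0,y1,name,k=None):
    a=d["color"][y0:y1,x0:x1,::-1]; k=k or min(800/(x1-x0),600/(y1-y0)); cv2.imwrite("pics/"+name,cv2.resize(a,None,fx=k,fy=k,interpolation=cv2.INTER_CUBIC))
def rect(P):
    r=cv2.minAreaRect((np.asarray(P)[:,:2]*1000).astype(np.float32)); b=cv2.boxPoints(r); return r,b
E
python3 - <<'E'
from h import *
for n in("scene","top"):
    d=dict(np.load(f"{n}0.npz")); P=cloud(d); print(n,"z bench",[np.round(P[p],4) for p in ((300,200),(330,450),(250,120))])
    hsv=cv2.cvtColor(d["color"],cv2.COLOR_RGB2HSV)
    H,S,V=cv2.split(hsv)
    masks=dict(blue=(H>100)&(H<125)&(S>120)&(V>60),orange=(H>5)&(H<16)&(S>180)&(V>150),green=(H>45)&(H<85)&(S>120)&(V>70),white=(S<60)&(V>170),dark=(V<55))
    for k,m in masks.items():
        nn,l,st,c=cv2.connectedComponentsWithStats(m.astype(np.uint8))
        for i in range(1,nn):
            if st[i,4]<80: continue
            p=P[l==i]; 
            if abs(np.median(p[:,1]))>0.75 or np.median(p[:,2])<-.05: continue
            r,b=rect(p); print(k,st[i,:5],np.round(np.median(p,0),3),"z",np.round(np.percentile(p[:,2],[5,95]),3),"c",np.round(r[0]),np.round(r[1]),round(r[2],1))
d=dict(np.load("top0.npz"))
zoom(d,255,405,130,220,"z_bed.png");zoom(d,420,500,195,295,"z_rest.png");zoom(d,160,240,130,290,"z_scale.png")
E
```

```text
scene z bench [array([ 0.9276, -0.4385, -0.7568]), array([ 0.5165,  0.4847, -0.0024]), array([ 1.1355, -0.9021, -0.7401])]
blue [ 293   28   54   47 1718] [ 0.106 -0.67   0.082] z [0.015 0.091] c [  95. -698.] [3449.  221.] 56.7
blue [ 351  275   74   54 1673] [0.594 0.343 0.01 ] z [0.004 0.015] c [800. 486.] [688. 155.] 34.3
blue [307 289  22  22 378] [0.754 0.275 0.073] z [0.068 0.076] c [899. 490.] [579.  49.] 56.0
orange [271 108  46  12 118] [ 0.425 -0.365  0.079] z [0.076 0.082] c [ 424. -365.] [ 18. 161.] 75.4
white [268 182  46  22 124] [ 0.605 -0.097  0.018] z [0.015 0.021] c [ 598. -103.] [ 40. 140.] 81.1
white [276 189  47  26 437] [ 0.601 -0.06   0.019] z [0.015 0.022] c [834. 302.] [966. 136.] 56.9
white [284 199  47  28 474] [ 0.603 -0.01   0.019] z [0.015 0.022] c [833. 326.] [922. 133.] 55.4
white [293 209  48  29 523] [0.604 0.039 0.018] z [0.015 0.022] c [831. 350.] [883. 132.] 53.5
white [301 220  48  28 373] [0.607 0.084 0.019] z [0.015 0.022] c [603.  83.] [ 31. 139.] 89.2
dark [289   0  38  30 597] [ 0.222 -0.56   0.313] z [0.258 0.343] c [ 176. -725.] [3401.  2
[... 3616 characters left out ...]
. 314.] 88.2
dark [422 154  19  19  98] [ 0.645 -0.292  0.012] z [0.005 0.016] c [ 652. -300.] [47. 42.] 49.9
dark [   0  196   91  107 8746] [0.4   0.677 0.014] z [0.011 0.018] c [398. 403.] [258. 805.] 0.0
dark [266 202 126  11 238] [ 0.521 -0.021  0.041] z [0.026 0.048] c [520. -33.] [194. 246.] 36.7
dark [  535   222   105   131 12047] [ 0.353 -0.646  0.071] z [0.026 0.074] c [ 351. -396.] [298. 793.] 0.0
dark [199 243  14  15  99] [0.407 0.268 0.026] z [0.022 0.028] c [406. 269.] [16. 39.] 61.4
dark [ 565  366   75   34 1217] [ 0.194 -0.538  0.296] z [0.017 0.339] c [ 221. -377.] [812. 115.] 72.2
dark [287 386  47  14 289] [ 0.08  -0.     0.033] z [0.02 0.05] c [85. -2.] [ 26. 108.] 1.3
```

```bash
python3 -c "
import cv2,numpy as np
a=[cv2.resize(cv2.imread('pics/'+f),(395,590)) for f in ('z_rest.png','z_scale.png')]
cv2.imwrite('pics/z_two.png',np.hstack(a))"
```

```text
(no output)
```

View pics/z_bed.png

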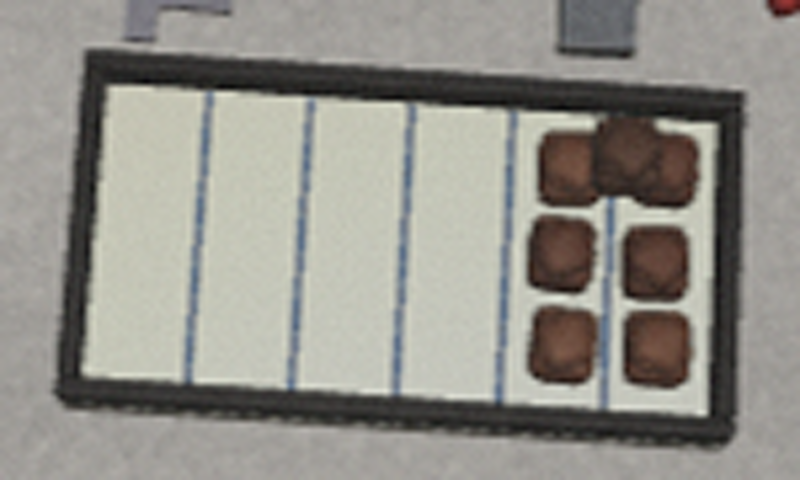

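View pics/z_two.png

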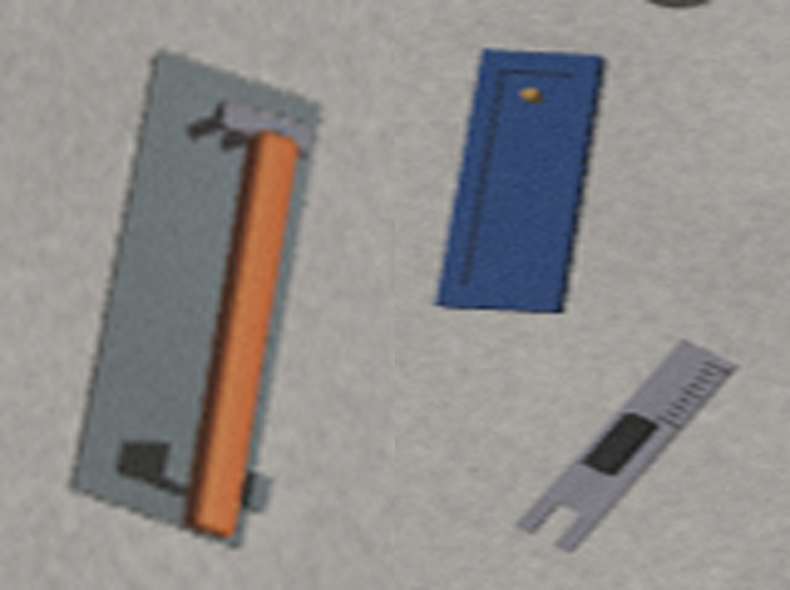

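```bash
python3 - <<'E'
from h import *
for n,box in(("scene",(250,160,360,255)),("top",(262,138,396,215))):
    d=dict(np.load(f"{n}0.npz")); print(n,"cam",np.round(-d["t"]@d["R"],3))
    hsv=cv2.cvtColor(d["color"],cv2.COLOR_RGB2HSV); H,S,V=cv2.split(hsv)
    M=np.zeros(H.shape,bool); M[box[1]:box[3],box[0]:box[2]]=1
    bl=M&(H>98)&(H<130)&(S>45)&(V>60)
    nn,l,st,c=cv2.connectedComponentsWithStats(bl.astype(np.uint8),connectivity=8)
    for i in range(1,nn):
        if st[i,4]<12: continue
        v,u=np.nonzero(l==i); w=S[v,u].astype(float)
        X=np.array([ray(d,a,b,.02) for a,b in zip(u,v)])
        m=np.average(X,0,w); ev=np.linalg.svd((X-m)[:,:2])[2][0]
        print("line",st[i,4],np.round(m,4),"dir",round(np.degrees(np.arctan2(ev[1],ev[0]))%180,2),"x",np.round([X[:,0].min(),X[:,0].max()],3))
    # wall tops
    P=cloud(d); w=M&(V<75)&(np.abs(P[...,2]-.045)<.004)&(S<70)
    v,u=np.nonzero(w); X=np.array([ray(d,a,b,.045) for a,b in zip(u,v)])
    r,b=rect(X); print("wall rect",r,np.round(b).tolist())
E
```

```text
scene cam [1.041 0.744 1.007]
wall rect ((606.9329223632812, -31.17669677734375), (318.9538879394531, 168.8386993408203), 88.125) [[517.0, -188.0], [686.0, -193.0], [697.0, 125.0], [528.0, 131.0]]
top cam [0.374 0.    0.987]
line 18 [ 0.5676 -0.1352  0.02  ] dir 0.46 x [0.547 0.592]
line 12 [ 0.5507 -0.0349  0.02  ] dir 1.51 x [0.536 0.564]
wall rect ((603.56689453125, -36.455841064453125), (317.2479553222656, 169.14764404296875), 88.22114562988281) [[514.0, -192.0], [683.0, -198.0], [693.0, 119.0], [524.0, 125.0]]
```

```bash
cat > m.py <<'E'
from h import *
def comp(d,m,h,minA=60,box=None,zr=None):
    if box: b=np.zeros(m.shape,bool); b[box[1]:box[3],box[0]:box[2]]=1; m=m&b
    if zr is not None: P=cloud(d)[...,2]; m=m&(P>zr[0])&(P<zr[1])
    nn,l,st,c=cv2.connectedComponentsWithStats(m.astype(np.uint8))
    out=[]
    for i in range(1,nn):
        if st[i,4]<minA: continue
        v,u=np.nonzero(l==i); X=np.array([ray(d,a,b,h) for a,b in zip(u,v)])
        r,b=rect(X); out.append((st[i,4],np.round(X.mean(0)[:2]*1000,1),np.round(r[0],1),np.round(r[1],1),round(r[2],1)))
    return out
def hsv(d): return cv2.split(cv2.cvtColor(d["color"],cv2.COLOR_RGB2HSV))
E
python3 - <<'E'
from m import *
for n in("scene","top"):
    d=dict(np.load(f"{n}0.npz")); H,S,V=hsv(d); print(n)
    near=lambda m,X,r: (slice(None))
    def bx(X,r):
        u,v=proj(d,X); return [int(max(0,u-r)),int(max(0,v-r)),int(u+r),int(v+r)]
    for k,m,h,X,r,zr in [("handle",(H<16)&(S>150)&(V>90),.081,(.425,-.365,.08),60,(.07,.09)),
      ("button",(H>45)&(H<85)&(S>100)&(V>60),.03,(.65,-.29,.02),20,None),
      ("holder",(H>100)&(H<125)&(S>100)&(V>50),.014,(.59,.34,.01),60,(-.01,.03)),
      ("pin",(H>10)&(H<30)&(S>80)&(V>90),.022,(.65,.34,.02),25,None),
      ("sgrip",(V<60),.025,(.41,.275,.02),22,(.01,.04)),
      ("blade",(S<40)&(V>95)&(V<150),.005,(.41,.275,.0),60,(-.01,.03)),
      ("cap",(V<60),.01,(.4,.04,.01),20,None),("ring",(V<70),.018,(.37,-.07,.01),22,None)]:
        for o in comp(d,m,h,8,bx(X,r),zr)[:6]: print(k,*o)
d=dict(np.load("scene0.npz")); zoom(d,240,330,95,205,"zs1.png",5);zoom(d,345,460,230,330,"zs2.png",5)
E
python3 -c "
import cv2,numpy as np
a=cv2.imread('pics/zs1.png');print(a.shape)"
```

```text
scene
handle 180 [ 427.1 -360.8] [ 426.7 -360.1] [ 23.4 161.4] 76.4
button 74 [ 659.3 -289.2] [ 658.6 -289.2] [34.8 36.5] 4.3
holder 1702 [595.4 344.4] [593.  343.9] [ 64.4 185.3] 87.9
pin 9 [652.8 341.6] [652.7 342.3] [5.4 7.4] 55.3
sgrip 105 [413.9 278.4] [414.4 278.8] [23.4 39.8] 55.1
blade 19 [418.3  36.9] [415.7  34.2] [60.1 20. ] 69.2
blade 515 [413.8 275. ] [407.7 274.8] [ 42.9 157.2] 59.9
blade 14 [523.2 219. ] [523.8 220.5] [21.9  8. ] 77.6
blade 17 [549.9 232.1] [548.3 233.6] [10.1 29. ] 74.7
blade 9 [513.4 378.3] [513.8 378.9] [ 2.8 24.2] 89.8
cap 65 [384.8 -47.9] [384.1 -46.1] [18.  44.6] 54.8
cap 221 [397.6  45.9] [397.   45.2] [58.9 54.3] 52.1
ring 201 [376.9 -64.3] [376.4 -64.6] [74.  60.4] 53.6
ring 30 [388.6  31.2] [389.3  29.5] [ 8.5 36.6] 54.9
top
handle 524 [ 421.4 -367.5] [ 422.5 -368. ] [ 19.  162.5] 76.5
button 139 [ 652.3 -301.3] [ 652.4 -301.3] [33.4 33.1] 64.1
holder 1678 [587.1 339.2] [589.5 338.9] [ 63.8 184.5] 88.0
pin 9 [649.3 337.2] [649.3 337.2] [5.7 5.2] 5.3
sgrip 115 [406.8 268.5] [406.5 268.8] [17.5 39.3] 60.1
blade 31 [532.7 309.3] [532.  309.4] [ 3.1 68.6] 87.7
blade 8 [509.8 379.5] [509.7 379.3] [ 2.  18.2] 84.6
blade 697 [408.2 268.5] [406.7 270.3] [ 37.6 151.6] 60.0
cap 152 [391.8  45.1] [393.7  41.2] [50.  55.9] 75.2
ring 244 [369.7 -74.7] [370.7 -73.5] [63.7 62.5] 1.5
(550, 450, 3)
```

View pics/zs1.png

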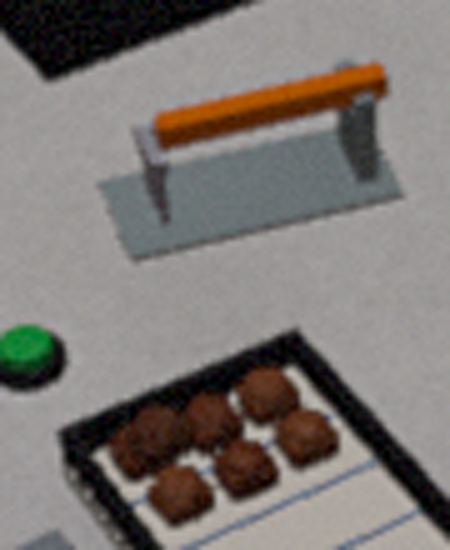

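View pics/zs2.png

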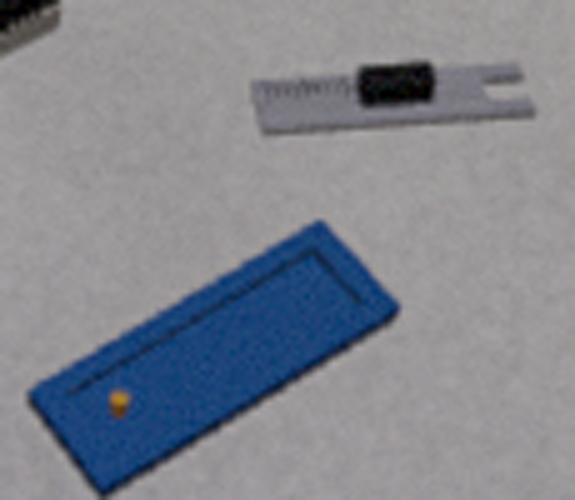

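>>> carry_out(series=[0, 0, 0, -0.12, 0, 0, 1, 0, 0, 0, -0.12, 0, 0, 1, 0, 0, 0, -0.12, 0, 0, 1, 0, 0, 0, -0.12, 0, 0, 1, 0, 0, 0, -0.12, 0, 0, 1, 0, 0, 0, -0.12, 0, 0, 1, 0, 0, 0, -0.12, 0, 0, 1, 0, 0, 0, -0.12, 0, 0, 1, 0, 0, 0, -0.12, 0, 0, 1, 0, 0, 0, -0.12, 0, 0, 1], force=100)

```text
clock: 0.93
position: [0.2171, -0.5824, 0.2426]
tcp_rot: [[-0.005, 1.0, 0.03], [0.01, 0.03, -0.999], [-1.0, -0.005, -0.01]]
wrist_force: [-0.4, -0.4, -0.1]
gripper_width: 1.004
```

```bash
cat > go.py <<'E'
from h import *
import sys
from scipy.spatial.transform import Rotation as Ro
def Rdown(yaw_y_deg):
    a=np.radians(yaw_y_deg); x=np.array([0,0,-1.]); y=np.array([np.cos(a),np.sin(a),0]); return np.stack([x,y,np.cross(x,y)],1)
def rel(p,yaw):
    s=observe(); R=np.array(s["tcp_rot"]); T=Rdown(yaw)
    d=(np.asarray(p)-s["position"])@R; rv=Ro.from_matrix(R.T@T).as_rotvec()
    yd=np.degrees(np.arctan2(R[1,1],R[0,1]))
    print("t",round(float(s["clock"]),1),"pos",np.round(s["position"],4),"yaw_y",round(yd,1),"tilt",round(np.degrees(np.arccos(-R[2,0])),2),"q7",round(s["q"][6],2),"w",round(float(s["gripper_width"]),3),"F",np.round(s["wrist_force"],1))
    print("shift tool mm",np.round(d*1000,1),"turn",np.round(rv,3))
if __name__=="__main__":
    a=list(map(float,sys.argv[1:])); rel(a[:3],a[3])
E
python3 go.py 0.456 -0.372 0.2 76.5
```

```text
t 0.9 pos [ 0.2171 -0.5824  0.2426] yaw_y 1.7 tilt 0.65 q7 1.05 w 1.004 F [-0.4 -0.4 -0.1]
shift tool mm [  43.5  245.4 -202.6] turn [-1.305 -0.012 -0.003]
```

>>> carry_out(series=[0.004, 0.0245, -0.02, 0, 0, 0, 1, 0.004, 0.0245, -0.02, 0, 0, 0, 1, 0.004, 0.0245, -0.02, 0, 0, 0, 1, 0.004, 0.0245, -0.02, 0, 0, 0, 1, 0.004, 0.0245, -0.02, 0, 0, 0, 1, 0.004, 0.0245, -0.02, 0, 0, 0, 1, 0.004, 0.0245, -0.02, 0, 0, 0, 1, 0.004, 0.0245, -0.02, 0, 0, 0, 1, 0.004, 0.0245, -0.02, 0, 0, 0, 1, 0.004, 0.0245, -0.02, 0, 0, 0, 1])

```text
clock: 1.77
position: [0.4527, -0.3719, 0.1969]
tcp_rot: [[-0.014, 1.0, 0.023], [0.011, 0.023, -1.0], [-1.0, -0.013, -0.011]]
wrist_force: [-0.1, -0.4, -0.4]
gripper_width: 1.002
```

>>> carry_out(series=[0, 0, 0, -0.12, 0, 0, 1, 0, 0, 0, -0.12, 0, 0, 1, 0, 0, 0, -0.12, 0, 0, 1, 0, 0, 0, -0.12, 0, 0, 1, 0, 0, 0, -0.12, 0, 0, 1, 0, 0, 0, -0.12, 0, 0, 1, 0, 0, 0, -0.12, 0, 0, 1, 0, 0, 0, -0.12, 0, 0, 1, 0, 0, 0, -0.12, 0, 0, 1, 0, 0, 0, -0.12, 0, 0, 1])

```text
clock: 2.6
position: [0.4596, -0.3588, 0.1922]
tcp_rot: [[-0.017, 0.293, 0.956], [0.02, 0.956, -0.293], [-1.0, 0.015, -0.022]]
wrist_force: [-0.8, 0.0, -0.6]
gripper_width: 1.005
```

```bash
python3 go.py 0.456 -0.372 0.12 76.5
```

```text
t 2.6 pos [ 0.4596 -0.3588  0.1922] yaw_y 73.0 tilt 1.53 q7 1.55 w 1.005 F [-0.8  0.  -0.6]
shift tool mm [ 71.9 -14.7   2. ] turn [-0.062 -0.022 -0.015]
```

>>> carry_out(series=[0.018, -0.004, 0.0005, -0.016, -0.006, -0.004, 1, 0.018, -0.004, 0.0005, -0.016, -0.006, -0.004, 1, 0.018, -0.004, 0.0005, -0.016, -0.006, -0.004, 1, 0.018, -0.004, 0.0005, -0.016, -0.006, -0.004, 1, 0, 0, 0, 0, 0, 0, 1])

```text
clock: 3.02
position: [0.456, -0.3748, 0.1169]
tcp_rot: [[0.003, 0.22, 0.976], [-0.001, 0.976, -0.22], [-1.0, -0.001, 0.003]]
wrist_force: [-1.7, -0.9, -0.3]
gripper_width: 0.997
```

```bash
python3 go.py 0.456 -0.372 0.068 76.5; python3 -c "
from m import *
d=shot('top',1);e=shot('scene',1)
zoom(d,400,520,180,300,'zt1.png',4);zoom(e,230,350,60,180,'zs3.png',4)
a=cv2.imread('pics/zt1.png');b=cv2.imread('pics/zs3.png');cv2.imwrite('pics/zz1.png',cv2.resize(np.hstack([a,b]),(800,400)))"
```

```text
t 3.0 pos [ 0.456  -0.3748  0.1169] yaw_y 77.3 tilt 0.18 q7 1.58 w 0.997 F [-1.7 -0.9 -0.3]
shift tool mm [48.9  2.7 -0.8] turn [0.014 0.003 0.001]
```

View pics/zz1.png

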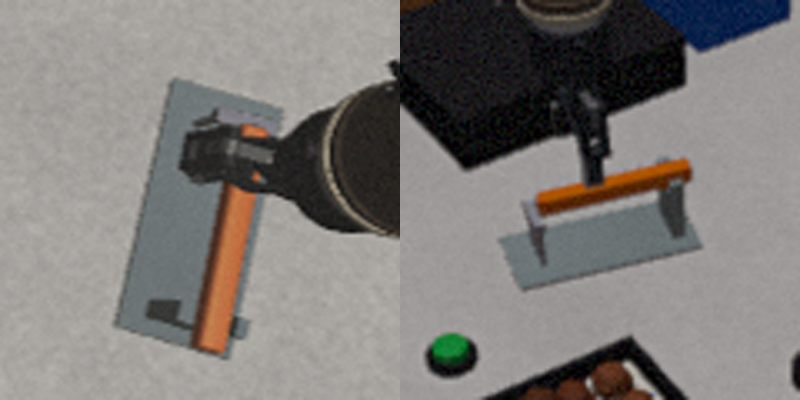

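>>> carry_out(series=[0.013, 0.001, 0, 0.005, 0, 0, 1, 0.013, 0.001, 0, 0.005, 0, 0, 1, 0.012, 0.001, 0, 0.004, 0, 0, 1, 0.011, 0, 0, 0, 0, 0, 1, 0, 0, 0, 0, 0, 0, 1])

```text
clock: 3.53
position: [0.462, -0.3717, 0.0708]
tcp_rot: [[0.011, 0.236, 0.972], [-0.005, 0.972, -0.236], [-1.0, -0.003, 0.012]]
wrist_force: [-1.3, -0.8, -0.3]
gripper_width: 1.003
```

```bash
python3 go.py 0.456 -0.372 0.068 76.5
```

```text
t 3.5 pos [ 0.462  -0.3717  0.0708] yaw_y 76.3 tilt 0.69 q7 1.51 w 1.003 F [-1.3 -0.8 -0.3]
shift tool mm [ 2.7 -1.7 -5.8] turn [-0.003  0.012  0.003]
```

>>> carry_out(series=[0.0025, -0.0015, -0.006, 0, 0.012, 0.003, 1, 0, 0, 0, 0, 0, 0, 1, 0, 0, 0, 0, 0, 0, -1, 0, 0, 0, 0, 0, 0, -1, 0, 0, 0, 0, 0, 0, -1, 0, 0, 0, 0, 0, 0, -1, 0, 0, 0, 0, 0, 0, -1, 0, 0, 0, 0, 0, 0, -1, 0, 0, 0, 0, 0, 0, -1, 0, 0, 0, 0, 0, 0, -1], force=110)

```text
clock: 4.37
position: [0.4558, -0.3722, 0.0689]
tcp_rot: [[-0.0, 0.236, 0.972], [0.0, 0.972, -0.236], [-1.0, -0.0, -0.0]]
wrist_force: [-0.4, 0.1, -1.0]
gripper_width: 0.215
```

```bash
python3 go.py 0.456 -0.372 0.068 76.5
```

```text
t 4.4 pos [ 0.4558 -0.3722  0.0689] yaw_y 76.3 tilt 0.02 q7 1.52 w 0.215 F [-0.4  0.1 -1. ]
shift tool mm [0.9 0.2 0.2] turn [-0.003 -0.     0.   ]
```

>>> carry_out(series=[-0.015, 0, 0, 0, 0, 0, -1, -0.025, 0, 0, 0, 0, 0, -1, -0.03, 0, 0, 0, 0, 0, -1, -0.03, 0, 0, 0, 0, 0, -1, -0.02, 0, 0, 0, 0, 0, -1, 0, 0, 0, 0, 0, 0, -1])

```text
clock: 4.87
position: [0.4541, -0.3703, 0.1911]
tcp_rot: [[-0.006, 0.235, 0.972], [0.005, 0.972, -0.235], [-1.0, 0.004, -0.007]]
wrist_force: [0.5, 0.1, -1.2]
gripper_width: 0.212
```

```bash
python3 go.py 0.6 -0.1 0.2 -2; python3 -c "
from m import *
e=shot('scene',2);d=shot('top',2)
for n,q in(('scene',e),('top',d)):
    H,S,V=hsv(q); print(n,comp(q,(H<16)&(S>150)&(V>90),.2,25,None,(.1,.3)))
zoom(e,230,350,60,180,'zs4.png',5)"
```

```text
t 4.9 pos [ 0.4541 -0.3703  0.1911] yaw_y 76.4 tilt 0.46 q7 1.62 w 0.212 F [ 0.5  0.1 -1.2]
shift tool mm [ -8.3 297.1  78.3] turn [ 1.369 -0.009  0.002]
scene [(np.int32(107), array([ 389.7, -352. ]), array([ 389.5, -351.2]), array([25.2, 92. ]), 76.7), (np.int32(52), array([ 481.6, -374. ]), array([ 481.1, -373.4]), array([25.4, 42.6]), 86.6)]
top [(np.int32(66), array([ 492.8, -377.9]), array([ 492. , -378.3]), array([16.9, 22. ]), 1.9), (np.int32(467), array([ 393.9, -356.2]), array([ 394.2, -356.2]), array([ 19.7, 106.7]), 76.2)]
```

View pics/zs4.png

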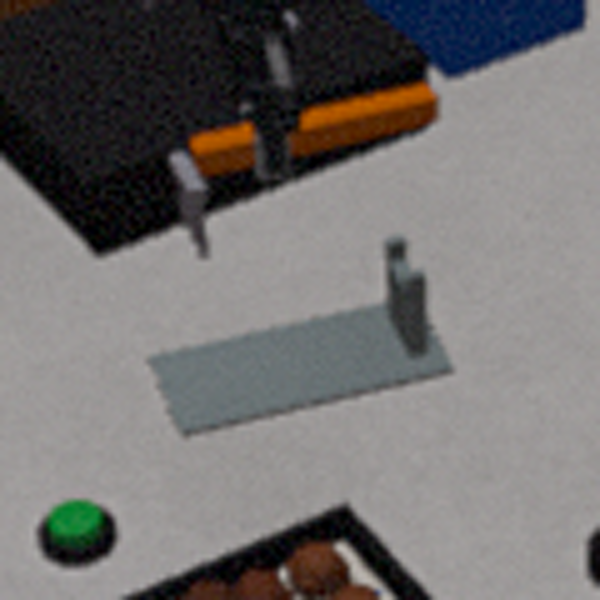

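```bash
cat > st.py <<'E'
from m import *
BC=np.array([.605,-.034]); th=np.radians(-1.9)
BX=np.array([np.cos(th),np.sin(th)]); BY=np.array([-np.sin(th),np.cos(th)])
corr=dict(top=np.array([.0017,.0028]),scene=np.array([-.002,-.0028]))
def bed(p): q=np.asarray(p)[:2]-BC; return np.array([q@BX,q@BY])
def world(bx,by): return BC+bx*BX+by*BY
def stones(d,n,h=.037):
    H,S,V=hsv(d); m=((H<14)|(H>172))&(S>70)&(V>25)&(V<170)
    P=cloud(d); PB=(P[...,:2]+corr[n]-BC); x=PB@BX; y=PB@BY
    m&=(np.abs(x)<.08)&(np.abs(y)<.155)&(P[...,2]>.02)
    m=cv2.morphologyEx(m.astype(np.uint8),cv2.MORPH_OPEN,np.ones((2,2)))
    dt=cv2.distanceTransform(m,cv2.DIST_L2,3)
    nn,l,s,c=cv2.connectedComponentsWithStats((m).astype(np.uint8)); out=[]
    for i in range(1,nn):
        if s[i,4]<25: continue
        v,u=np.nonzero(l==i); X=ray(d,u.mean(),v.mean(),h)[:2]+corr[n]
        out.append((int(s[i,4]),np.round(bed(X)*1000).tolist(),"ztop",round(float(np.percentile(P[l==i][:,2],95)),3),"px",[int(u.mean()),int(v.mean())]))
    return out
if __name__=="__main__":
    import sys
    for n in("scene","top"):
        d=shot(n,sys.argv[1]) if len(sys.argv)>1 and sys.argv[1]!="0" else dict(np.load(n+"0.npz"))
        print(n); [print(*o) for o in stones(d,n)]
        if n=="top": zoom(d,255,405,130,220,f"bed{sys.argv[1]}.png")
        else: zoom(d,240,370,150,260,f"sbed{sys.argv[1]}.png",5)
E
python3 st.py 0
```

```text
scene
630 [0.0, -99.0] ztop 0.075 px [284, 183]
top
205 [49.0, -117.0] ztop 0.082 px [377, 160]
123 [41.0, -78.0] ztop 0.065 px [361, 162]
135 [-1.0, -78.0] ztop 0.053 px [360, 178]
144 [-3.0, -123.0] ztop 0.053 px [378, 179]
143 [-45.0, -80.0] ztop 0.053 px [361, 195]
147 [-44.0, -125.0] ztop 0.052 px [378, 196]
```

>>> carry_out(series=[0, 0, 0, 0.12, 0, 0, -1, 0, 0, 0, 0.12, 0, 0, -1, 0, 0, 0, 0.12, 0, 0, -1, 0, 0, 0, 0.12, 0, 0, -1, 0, 0, 0, 0.12, 0, 0, -1, 0, 0, 0, 0.12, 0, 0, -1, 0, 0, 0, 0.12, 0, 0, -1, 0, 0, 0, 0.12, 0, 0, -1, 0, 0, 0, 0.12, 0, 0, -1, 0, 0, 0, 0.12, 0, 0, -1])

```text
clock: 5.8
position: [0.4425, -0.366, 0.1688]
tcp_rot: [[-0.033, 0.996, 0.089], [0.023, 0.089, -0.996], [-0.999, -0.031, -0.026]]
wrist_force: [-0.2, -0.3, -0.6]
gripper_width: 0.216
```

```bash
cat > tip.py <<'E'
# tip target in bed mm: bx by, tip height mm
from go import *; from st import world,bed
import sys
def tip(bx,by,hz):
    s=observe(); b=bed(s["position"])*1000; print("tips now bed",np.round([b[0],b[1]-55],1),"h",round(s["position"][2]*1000-62.9,1))
    w=world(bx/1000,(by+55)/1000); rel([w[0],w[1],(hz+62.9)/1000],-1.9)
if __name__=="__main__": tip(*map(float,sys.argv[1:]))
E
python3 tip.py 42 -137 137; python3 -c "
from st import *
for n,u,v in(('top',372.2,159),('scene',271.5,182)):
    d=np.load(n+'0.npz'); print(n,bed(ray(d,u,v,.066)[:2]+corr[n]))"
```

```text
tips now bed [-151.4 -392.2] h 105.9
t 5.8 pos [ 0.4425 -0.366   0.1688] yaw_y 5.1 tilt 2.29 q7 0.52 w 0.216 F [-0.2 -0.3 -0.6]
shift tool mm [ -32.1  222.2 -230.5] turn [ 0.122 -0.024  0.032]
top [ 0.04303904 -0.10045911]
scene [ 0.04126948 -0.10104312]
```

>>> carry_out(series=[-0.004, 0.022, -0.023, 0.012, -0.003, 0.003, -1, -0.004, 0.022, -0.023, 0.012, -0.003, 0.003, -1, -0.004, 0.022, -0.023, 0.012, -0.003, 0.003, -1, -0.004, 0.022, -0.023, 0.012, -0.003, 0.003, -1, -0.004, 0.022, -0.023, 0.012, -0.003, 0.003, -1, -0.004, 0.022, -0.023, 0.012, -0.003, 0.003, -1, -0.004, 0.022, -0.023, 0.012, -0.003, 0.003, -1, -0.004, 0.022, -0.023, 0.012, -0.003, 0.003, -1, -0.004, 0.022, -0.023, 0.012, -0.003, 0.003, -1, -0.002, 0.022, -0.023, 0.012, 0, 0, -1])

```text
clock: 6.63
position: [0.6505, -0.1307, 0.1806]
tcp_rot: [[-0.041, 0.997, -0.063], [-0.002, -0.063, -0.998], [-0.999, -0.041, 0.005]]
wrist_force: [0.5, 0.2, -0.6]
gripper_width: 0.217
```

```bash
python3 tip.py 42 -137 60
```

```text
tips now bed [  48.6 -150.2] h 117.7
t 6.6 pos [ 0.6505 -0.1307  0.1806] yaw_y -3.6 tilt 2.36 q7 -0.11 w 0.217 F [ 0.5  0.2 -0.6]
shift tool mm [ 57.8  -4.7 -13.3] turn [-0.03   0.004  0.041]
```

>>> carry_out(series=[0, -0.005, -0.013, -0.03, 0.004, 0.041, -1, 0, 0, 0, 0, 0, 0, -1, 0.02, 0, 0, 0, 0, 0, -1, 0.02, 0, 0, 0, 0, 0, -1, 0.018, 0, 0, 0, 0, 0, -1, 0, 0, 0, 0, 0, 0, -1])

```text
clock: 7.13
position: [0.648, -0.1054, 0.1103]
tcp_rot: [[-0.008, 1.0, -0.02], [0.005, -0.02, -1.0], [-1.0, -0.008, -0.004]]
wrist_force: [-0.6, -1.6, 6.3]
gripper_width: 0.218
```

```bash
python3 tip.py 42 -137 60; python3 st.py 3
```

```text
tips now bed [  45.4 -125. ] h 47.4
t 7.1 pos [ 0.648  -0.1054  0.1103] yaw_y -1.1 tilt 0.5 q7 -0.13 w 0.218 F [-0.6 -1.6  6.3]
shift tool mm [-12.6  -3.6  11.9] turn [ 0.013 -0.004  0.008]
scene
26 [-423.0, -1015.0] ztop 0.548 px [268, 28]
27 [-338.0, -851.0] ztop 0.527 px [268, 48]
205 [-45.0, -98.0] ztop 0.05 px [297, 178]
89 [-10.0, -92.0] ztop 0.05 px [288, 184]
187 [41.0, -89.0] ztop 0.116 px [274, 191]
29 [15.0, -14.0] ztop 0.115 px [294, 203]
top
30 [58.0, 23.0] ztop 0.115 px [323, 153]
40 [58.0, -27.0] ztop 0.115 px [342, 154]
115 [47.0, -116.0] ztop 0.111 px [376, 161]
143 [-2.0, -77.0] ztop 0.052 px [360, 178]
149 [-3.0, -123.0] ztop 0.052 px [378, 180]
144 [-45.0, -80.0] ztop 0.053 px [361, 195]
147 [-44.0, -125.0] ztop 0.052 px [378, 196]
```

View pics/sbed3.png

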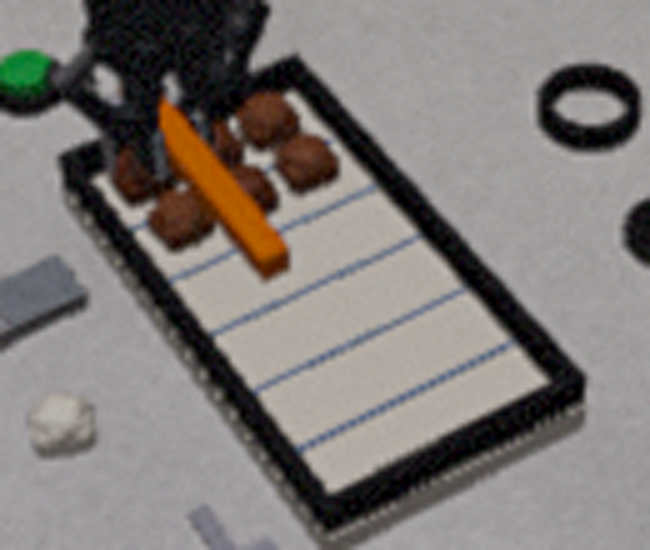

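>>> carry_out(series=[-0.006, -0.001, 0, 0.006, -0.002, 0.004, -1, -0.006, -0.001, 0, 0.006, -0.002, 0.004, -1, 0, 0, 0, 0, 0, 0, -1])

```text
clock: 7.48
position: [0.6456, -0.107, 0.1256]
tcp_rot: [[-0.0, 0.999, -0.036], [-0.001, -0.036, -0.999], [-1.0, -0.0, 0.001]]
wrist_force: [1.2, 0.3, -1.2]
gripper_width: 0.213
```

```bash
python3 tip.py 40 -50 58
```

```text
tips now bed [  43.  -126.6] h 62.7
t 7.5 pos [ 0.6456 -0.107   0.1256] yaw_y -2.1 tilt 0.04 q7 -0.14 w 0.213 F [ 1.2  0.3 -1.2]
shift tool mm [  4.6  -3.3 -76.6] turn [-0.003  0.001  0.   ]
```

>>> carry_out(series=[0.001, 0, -0.008, 0, 0, 0, -1, 0.001, 0, -0.008, 0, 0, 0, -1, 0.001, 0, -0.008, 0, 0, 0, -1, 0.001, 0, -0.008, 0, 0, 0, -1, 0, 0, -0.008, 0, 0, 0, -1, 0, 0, -0.008, 0, 0, 0, -1, 0, 0, -0.008, 0, 0, 0, -1, 0, 0, -0.008, 0, 0, 0, -1, 0, 0, -0.004, 0, 0, 0, -1, 0, 0, 0, 0, 0, 0, -1])

```text
clock: 8.32
position: [0.6485, -0.0292, 0.1232]
tcp_rot: [[0.002, 0.999, -0.034], [0.0, -0.034, -0.999], [-1.0, 0.002, -0.0]]
wrist_force: [-0.4, -0.3, -1.7]
gripper_width: 0.216
```

```bash
python3 tip.py 40 -50 58; python3 st.py 4
```

```text
tips now bed [ 43.3 -48.7] h 60.3
t 8.3 pos [ 0.6485 -0.0292  0.1232] yaw_y -1.9 tilt 0.13 q7 -0.26 w 0.216 F [-0.4 -0.3 -1.7]
shift tool mm [ 2.3 -3.3  1.3] turn [-0.001 -0.    -0.002]
scene
26 [-653.0, -1109.0] ztop 0.596 px [301, 8]
28 [-365.0, -883.0] ztop 0.541 px [270, 43]
28 [-406.0, -867.0] ztop 0.548 px [280, 42]
83 [-295.0, -760.0] ztop 0.518 px [269, 60]
65 [-45.0, -71.0] ztop 0.047 px [302, 183]
48 [53.0, -119.0] ztop 0.048 px [266, 186]
121 [43.0, -54.0] ztop 0.088 px [279, 198]
35 [11.0, 54.0] ztop 0.13 px [307, 217]
top
32 [60.0, 104.0] ztop 0.127 px [291, 150]
30 [60.0, 59.0] ztop 0.128 px [309, 151]
```

View pics/sbed4.png

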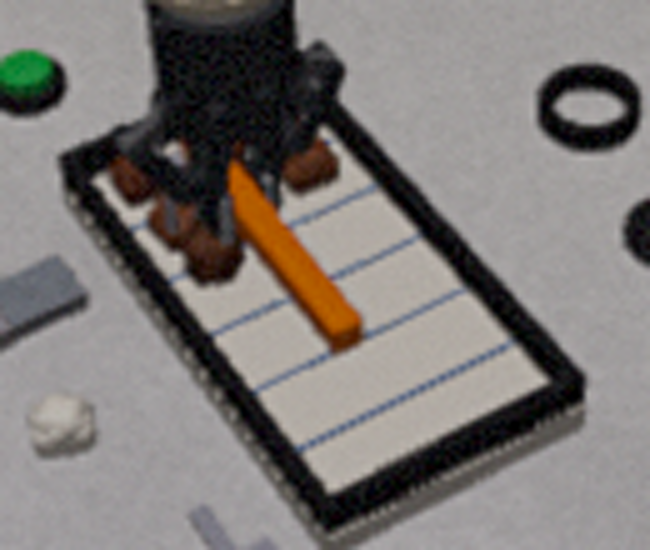

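View pics/bed4.png

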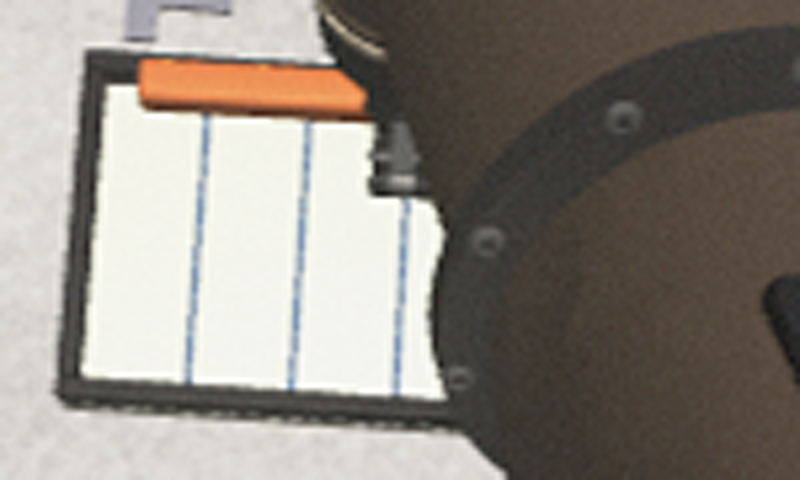

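>>> carry_out(series=[-0.02, 0, 0, 0, 0, 0, -1, -0.03, 0, 0, 0, 0, 0, -1, -0.01, 0, -0.03, 0, 0, 0, -1, 0, 0, -0.04, 0, 0, 0, -1, 0, 0, -0.04, 0, 0, 0, -1, 0, 0, -0.04, 0, 0, 0, -1, 0, 0, -0.03, 0, 0, 0, -1, 0, 0, -0.01, 0, 0, 0, -1])

```text
clock: 9.08
position: [0.6586, 0.1503, 0.1842]
tcp_rot: [[0.002, 0.998, -0.058], [-0.007, -0.058, -0.998], [-1.0, 0.002, 0.007]]
wrist_force: [-0.7, 1.4, -1.5]
gripper_width: 0.216
```

```bash
python3 tip.py -45 -101 100; python3 st.py 5
```

```text
tips now bed [ 47.4 131. ] h 121.3
t 9.1 pos [0.6586 0.1503 0.1842] yaw_y -3.3 tilt 0.44 q7 -0.54 w 0.216 F [-0.7  1.4 -1.5]
shift tool mm [ 22.8 -86.8 234. ] turn [-0.024  0.007 -0.002]
scene
31 [-863.0, -1047.0] ztop 0.651 px [344, 2]
32 [-630.0, -791.0] ztop 0.622 px [333, 35]
170 [-43.0, -102.0] ztop 0.052 px [296, 177]
487 [24.0, -86.0] ztop 0.05 px [279, 189]
top
105 [42.0, -43.0] ztop 0.055 px [348, 160]
146 [42.0, -80.0] ztop 0.053 px [362, 162]
142 [43.0, -126.0] ztop 0.053 px [380, 162]
143 [-2.0, -77.0] ztop 0.052 px [360, 178]
146 [-3.0, -123.0] ztop 0.053 px [378, 180]
147 [-45.0, -80.0] ztop 0.052 px [361, 195]
144 [-44.0, -125.0] ztop 0.052 px [378, 196]
```

View pics/bed5.png

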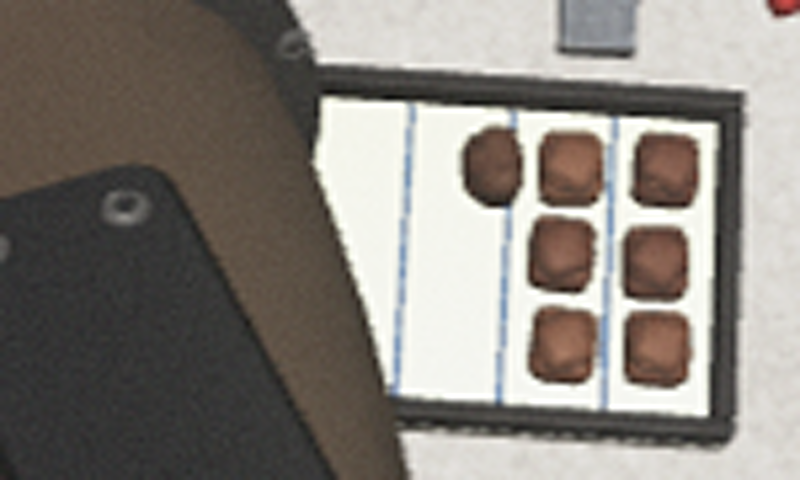

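View pics/sbed5.png

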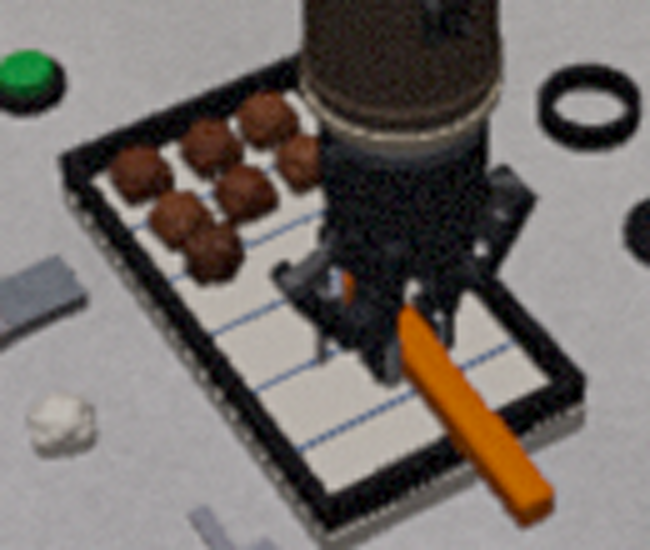

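>>> carry_out(series=[0.002, 0, 0.02, -0.003, 0.001, 0, -1, 0.002, 0, 0.03, -0.003, 0.001, 0, -1, 0.002, 0, 0.035, -0.003, 0.001, 0, -1, 0.002, 0, 0.035, -0.003, 0.001, 0, -1, 0.002, 0, 0.035, -0.003, 0.001, 0, -1, 0.002, -0.001, 0.03, -0.003, 0.001, 0, -1, 0.002, -0.001, 0.02, -0.003, 0, 0, -1, 0.002, -0.001, 0.012, 0, 0, 0, -1, 0, 0, 0.005, 0, 0, 0, -1, 0, 0, 0, 0, 0, 0, -1])

```text
clock: 10.02
position: [0.6404, -0.1067, 0.1668]
tcp_rot: [[-0.002, 0.998, -0.056], [-0.015, -0.056, -0.998], [-1.0, -0.002, 0.015]]
wrist_force: [0.0, -0.6, -1.5]
gripper_width: 0.213
```

```bash
python3 tip.py 42 -102 70
```

```text
tips now bed [  37.7 -126.5] h 103.9
t 10.0 pos [ 0.6404 -0.1067  0.1668] yaw_y -3.2 tilt 0.88 q7 -0.16 w 0.213 F [ 0.  -0.6 -1.5]
shift tool mm [ 33.5   3.8 -25.1] turn [-0.023  0.015  0.002]
```

>>> carry_out(series=[0, 0.002, -0.008, -0.012, 0.007, 0.001, -1, 0, 0.001, -0.008, -0.01, 0.006, 0, -1, 0, 0, -0.005, 0, 0, 0, -1, 0, 0, 0, 0, 0, 0, -1, 0.01, 0, 0, 0, 0, 0, -1, 0.01, 0, 0, 0, 0, 0, -1, 0.005, 0, 0, 0, 0, 0, -1, 0, 0, 0, 0, 0, 0, -1])

```text
clock: 10.68
position: [0.6452, -0.0769, 0.1395]
tcp_rot: [[0.0, 1.0, -0.024], [0.002, -0.024, -1.0], [-1.0, 0.0, -0.002]]
wrist_force: [-0.5, -0.6, -1.9]
gripper_width: 0.216
```

```bash
python3 tip.py 42 -102 24
```

```text
tips now bed [ 41.6 -96.6] h 76.6
t 10.7 pos [ 0.6452 -0.0769  0.1395] yaw_y -1.4 tilt 0.13 q7 -0.17 w 0.216 F [-0.5 -0.6 -1.9]
shift tool mm [52.6  0.3  5.6] turn [ 0.009 -0.002 -0.   ]
```

>>> carry_out(series=[0, 0, 0.006, 0.009, -0.002, 0, -1, 0, 0, 0, 0, 0, 0, -1, 0.008, 0, 0, 0, 0, 0, -1, 0.008, 0, 0, 0, 0, 0, -1, 0, 0, 0, 0, 0, 0, -1])

```text
clock: 11.1
position: [0.6448, -0.0844, 0.1213]
tcp_rot: [[-0.001, 0.999, -0.035], [-0.001, -0.035, -0.999], [-1.0, -0.001, 0.001]]
wrist_force: [-0.3, 0.3, -2.1]
gripper_width: 0.214
```

```bash
python3 tip.py 42 -103 24
```

```text
tips now bed [  41.5 -104.1] h 58.4
t 11.1 pos [ 0.6448 -0.0844  0.1213] yaw_y -2.0 tilt 0.05 q7 -0.18 w 0.214 F [-0.3  0.3 -2.1]
shift tool mm [34.4  0.6 -1.1] turn [-0.002  0.001  0.001]
```

Good: aligned. Descend to about 24 mm.

>>> carry_out(series=[0.007, 0, 0, 0, 0, 0, -1, 0.007, 0, 0, 0, 0, 0, -1, 0.007, 0, 0, 0, 0, 0, -1, 0.005, 0, 0, 0, 0, 0, -1, 0.003, 0, 0, 0, 0, 0, -1, 0, 0, 0, 0, 0, 0, -1])

```text
clock: 11.6
position: [0.6443, -0.0846, 0.0882]
tcp_rot: [[-0.002, 0.999, -0.035], [-0.0, -0.035, -0.999], [-1.0, -0.002, 0.0]]
wrist_force: [0.8, 0.8, -1.3]
gripper_width: 0.215
```

```bash
python3 tip.py 42 -103 24
```

```text
tips now bed [  41.  -104.3] h 25.3
t 11.6 pos [ 0.6443 -0.0846  0.0882] yaw_y -2.0 tilt 0.11 q7 -0.19 w 0.215 F [ 0.8  0.8 -1.3]
shift tool mm [ 1.3  1.  -1.3] turn [-0.002  0.     0.002]
```

>>> carry_out(series=[0, 0, -0.006, 0, 0, 0, -1, 0, 0, -0.008, 0, 0, 0, -1, 0, 0, -0.008, 0, 0, 0, -1, 0, 0, -0.008, 0, 0, 0, -1, 0, 0, -0.008, 0, 0, 0, -1, 0, 0, -0.008, 0, 0, 0, -1, 0, 0, -0.008, 0, 0, 0, -1, 0, 0, -0.008, 0, 0, 0, -1, 0, 0, -0.008, 0, 0, 0, -1, 0, 0, -0.004, 0, 0, 0, -1])

```text
clock: 12.43
position: [0.6478, -0.0018, 0.0894]
tcp_rot: [[0.0, 0.999, -0.034], [-0.0, -0.034, -0.999], [-1.0, 0.0, 0.0]]
wrist_force: [0.7, -0.9, -1.4]
gripper_width: 0.216
```

```bash
python3 tip.py 42 62 24; python3 st.py 6
```

```text
tips now bed [ 41.7 -21.4] h 26.5
t 12.4 pos [ 0.6478 -0.0018  0.0894] yaw_y -2.0 tilt 0.0 q7 -0.32 w 0.216 F [ 0.7 -0.9 -1.4]
shift tool mm [  2.5   0.2 -83.4] turn [-0.001  0.    -0.   ]
scene
27 [-465.0, -789.0] ztop 0.542 px [301, 46]
32 [-275.0, -716.0] ztop 0.503 px [270, 67]
31 [-256.0, -631.0] ztop 0.484 px [276, 78]
79 [-242.0, -541.0] ztop 0.483 px [283, 90]
26 [-282.0, -541.0] ztop 0.49 px [293, 86]
103 [43.0, -122.0] ztop 0.049 px [268, 184]
117 [44.0, 18.0] ztop 0.093 px [291, 214]
29 [28.0, 71.0] ztop 0.098 px [305, 224]
29 [22.0, 113.0] ztop 0.094 px [315, 232]
top
26 [47.0, 136.0] ztop 0.093 px [279, 154]
26 [47.0, 92.0] ztop 0.094 px [296, 155]
```

View pics/sbed6.png

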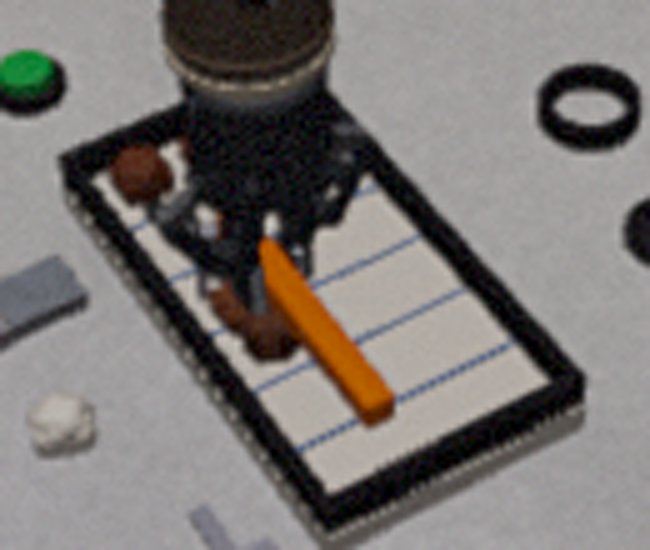

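Both stones are moving ahead of the tines. Continue.

>>> carry_out(series=[0, 0, -0.006, 0, 0, 0, -1, 0, 0, -0.008, 0, 0, 0, -1, 0, 0, -0.008, 0, 0, 0, -1, 0, 0, -0.008, 0, 0, 0, -1, 0, 0, -0.008, 0, 0, 0, -1, 0, 0, -0.008, 0, 0, 0, -1, 0, 0, -0.008, 0, 0, 0, -1, 0, 0, -0.008, 0, 0, 0, -1, 0, 0, -0.008, 0, 0, 0, -1, 0, 0, -0.004, 0, 0, 0, -1])

```text
clock: 13.37
position: [0.6507, 0.0765, 0.0892]
tcp_rot: [[-0.0, 0.999, -0.037], [-0.002, -0.037, -0.999], [-1.0, -0.0, 0.002]]
wrist_force: [-1.4, 0.3, -0.5]
gripper_width: 0.214
```

```bash
python3 tip.py 42 62 24; python3 st.py 7
```

```text
tips now bed [42.1 56.9] h 26.3
t 13.4 pos [0.6507 0.0765 0.0892] yaw_y -2.1 tilt 0.12 q7 -0.44 w 0.214 F [-1.4  0.3 -0.5]
shift tool mm [ 2.3 -0.1 -5.1] turn [-0.004  0.002  0.   ]
scene
40 [-515.0, -737.0] ztop 0.557 px [317, 48]
44 [-478.0, -703.0] ztop 0.55 px [314, 54]
33 [-210.0, -455.0] ztop 0.478 px [287, 103]
25 [-242.0, -388.0] ztop 0.482 px [304, 110]
182 [-1.0, -101.0] ztop 0.236 px [284, 183]
96 [44.0, -123.0] ztop 0.05 px [268, 184]
126 [46.0, 99.0] ztop 0.091 px [305, 233]
top
145 [43.0, -126.0] ztop 0.052 px [380, 162]
145 [-2.0, -123.0] ztop 0.052 px [378, 179]
85 [-42.0, -131.0] ztop 0.053 px [381, 195]
```

View pics/sbed7.png

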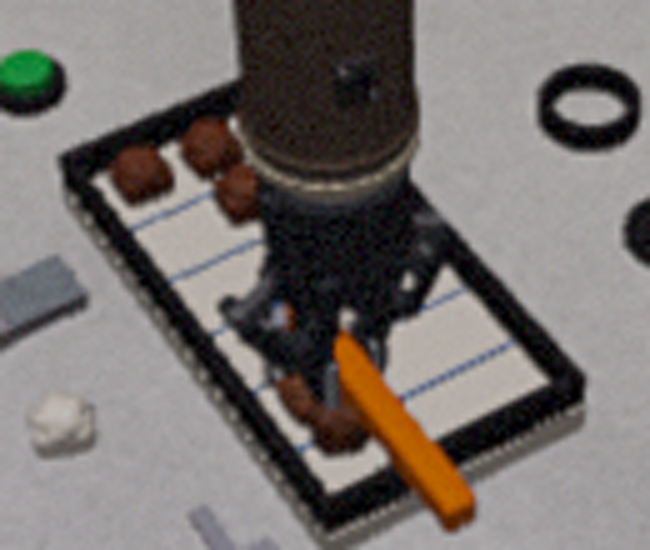

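>>> carry_out(series=[0, 0, -0.006, 0, 0, 0, -1, 0, 0, 0, 0, 0, 0, -1, 0, 0, 0.006, 0, 0, 0, -1, -0.01, 0, 0, 0, 0, 0, -1, -0.02, 0, 0, 0, 0, 0, -1, -0.015, 0, 0.01, 0, 0, 0, -1, 0, 0, 0.03, 0, 0, 0, -1, 0, -0.02, 0.03, 0, 0, 0, -1, 0, -0.02, 0.03, 0, 0, 0, -1, 0, 0, 0, 0, 0, 0, -1])

```text
clock: 14.3
position: [0.6067, -0.0274, 0.14]
tcp_rot: [[0.002, 0.999, -0.037], [-0.002, -0.037, -0.999], [-1.0, 0.002, 0.002]]
wrist_force: [-0.4, -2.5, -1.4]
gripper_width: 0.215
```

```bash
python3 tip.py -2 -101 70; python3 st.py 8
```

```text
tips now bed [  1.4 -48.3] h 77.1
t 14.3 pos [ 0.6067 -0.0274  0.14  ] yaw_y -2.1 tilt 0.17 q7 -0.27 w 0.215 F [-0.4 -2.5 -1.4]
shift tool mm [ 7.2 -3.3 52.7] turn [-0.004  0.002 -0.002]
scene
51 [-519.0, -807.0] ztop 0.561 px [310, 41]
166 [-1.0, -93.0] ztop 0.117 px [286, 184]
95 [43.0, -123.0] ztop 0.052 px [268, 184]
47 [-39.0, 14.0] ztop 0.148 px [315, 201]
199 [41.0, 99.0] ztop 0.052 px [306, 232]
top
53 [51.0, 114.0] ztop 0.152 px [287, 153]
62 [52.0, 83.0] ztop 0.153 px [299, 154]
30 [21.0, 44.0] ztop 0.146 px [314, 166]
```

View pics/sbed8.png

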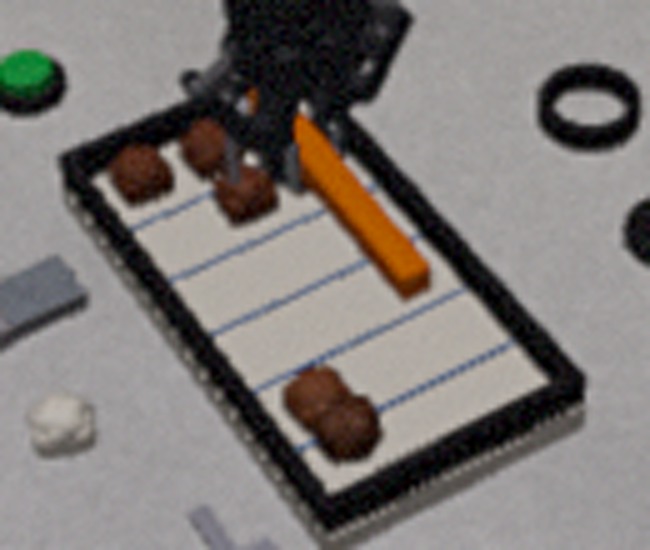

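View pics/bed8.png

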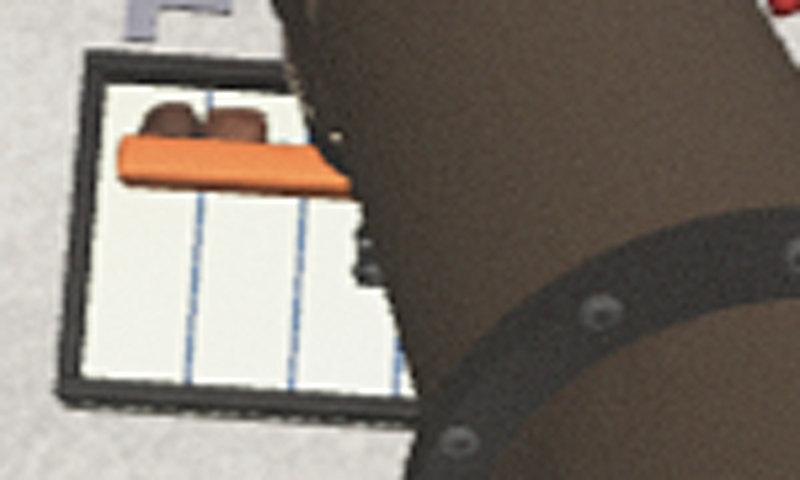

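>>> carry_out(series=[0, -0.001, 0.012, 0, 0, 0, -1, 0, -0.001, 0.014, 0, 0, 0, -1, 0, -0.001, 0.01, 0, 0, 0, -1, 0, 0, 0.005, 0, 0, 0, -1, 0, 0, 0, 0, 0, 0, -1, 0.008, 0, 0, 0, 0, 0, -1, 0.006, 0, 0, 0, 0, 0, -1, 0, 0, 0, 0, 0, 0, -1])

```text
clock: 15.07
position: [0.6075, -0.0623, 0.1268]
tcp_rot: [[0.008, 1.0, -0.03], [0.005, -0.03, -1.0], [-1.0, 0.008, -0.005]]
wrist_force: [-0.9, -0.4, -2.1]
gripper_width: 0.216
```

```bash
python3 tip.py -2 -100 25
```

```text
tips now bed [  3.4 -83.2] h 63.9
t 15.1 pos [ 0.6075 -0.0623  0.1268] yaw_y -1.7 tilt 0.56 q7 -0.2 w 0.216 F [-0.9 -0.4 -2.1]
shift tool mm [38.7 -5.8 16.9] turn [ 0.003 -0.005 -0.008]
```

>>> carry_out(series=[0, -0.003, 0.008, 0.003, -0.003, -0.004, -1, 0, -0.003, 0.007, 0, -0.002, -0.004, -1, 0, 0, 0, 0, 0, 0, -1, 0, 0, 0, 0, 0, 0, -1])

```text
clock: 15.4
position: [0.5998, -0.0768, 0.1253]
tcp_rot: [[-0.003, 1.0, -0.03], [0.0, -0.03, -1.0], [-1.0, -0.003, -0.0]]
wrist_force: [0.8, -0.0, -1.3]
gripper_width: 0.216
```

```bash
python3 tip.py -2 -100 25
```

```text
tips now bed [ -3.8 -97.9] h 62.4
t 15.4 pos [ 0.5998 -0.0768  0.1253] yaw_y -1.7 tilt 0.17 q7 -0.18 w 0.216 F [ 0.8 -0.  -1.3]
shift tool mm [37.4  1.9  2.1] turn [ 0.003 -0.     0.003]
```

>>> carry_out(series=[0.007, 0.001, 0.002, 0.003, 0, 0.003, -1, 0.007, 0, 0, 0, 0, 0, -1, 0.007, 0, 0, 0, 0, 0, -1, 0.006, 0, 0, 0, 0, 0, -1, 0.005, 0, 0, 0, 0, 0, -1, 0.002, 0, 0, 0, 0, 0, -1, 0, 0, 0, 0, 0, 0, -1])

```text
clock: 15.98
position: [0.6007, -0.0786, 0.0873]
tcp_rot: [[0.0, 0.999, -0.034], [0.001, -0.034, -0.999], [-1.0, 0.0, -0.001]]
wrist_force: [-0.9, -1.0, -1.4]
gripper_width: 0.212
```

```bash
python3 tip.py -2 4 25; python3 st.py 9|head -3
```

```text
tips now bed [ -2.8 -99.8] h 24.4
t 16.0 pos [ 0.6007 -0.0786  0.0873] yaw_y -1.9 tilt 0.05 q7 -0.2 w 0.212 F [-0.9 -1.  -1.4]
shift tool mm [  -0.5    0.8 -103.8] turn [-0.001 -0.001 -0.   ]
scene
25 [-490.0, -903.0] ztop 0.533 px [293, 34]
32 [-321.0, -730.0] ztop 0.48 px [278, 62]
```

View pics/sbed9.png

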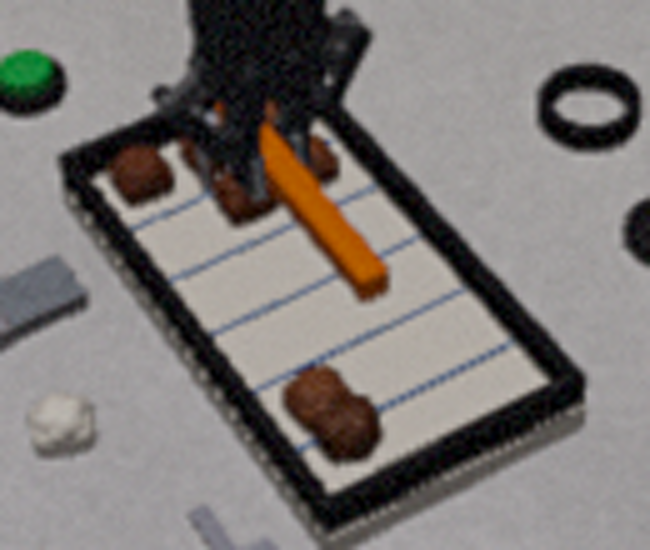

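>>> carry_out(series=[0, 0, -0.006, 0, 0, 0, -1, 0, 0, -0.01, 0, 0, 0, -1, 0, 0, -0.01, 0, 0, 0, -1, 0, 0, -0.01, 0, 0, 0, -1, 0, 0, -0.01, 0, 0, 0, -1, 0, 0, -0.01, 0, 0, 0, -1, 0, 0, -0.01, 0, 0, 0, -1, 0, 0, -0.01, 0, 0, 0, -1, 0, 0, -0.01, 0, 0, 0, -1, 0, 0, -0.005, 0, 0, 0, -1])

```text
clock: 16.92
position: [0.6052, 0.0235, 0.0898]
tcp_rot: [[0.004, 0.999, -0.032], [0.001, -0.032, -0.999], [-1.0, 0.004, -0.002]]
wrist_force: [-0.2, -0.4, -2.7]
gripper_width: 0.214
```

```bash
python3 tip.py -2 4 25
```

```text
tips now bed [-1.7  2.4] h 26.9
t 16.9 pos [0.6052 0.0235 0.0898] yaw_y -1.8 tilt 0.25 q7 -0.37 w 0.214 F [-0.2 -0.4 -2.7]
shift tool mm [ 1.9 -0.3 -1.6] turn [ 0.001 -0.002 -0.004]
```

>>> carry_out(series=[0, 0, -0.002, 0, 0, 0, -1, 0, 0, 0.006, 0, 0, 0, -1, -0.01, 0, 0.003, 0, 0, 0, -1, -0.018, 0, 0, 0, 0, 0, -1, -0.015, 0, 0.005, 0, 0, 0, -1, 0, -0.005, 0.02, 0, 0, 0, -1, 0, -0.012, 0.025, 0, 0, 0, -1, 0, -0.012, 0.02, 0, 0, 0, -1, 0, -0.006, 0.01, 0, 0, 0, -1, 0, 0, 0, 0, 0, 0, -1])

```text
clock: 17.75
position: [0.5666, -0.0702, 0.139]
tcp_rot: [[0.006, 0.999, -0.035], [-0.0, -0.035, -0.999], [-1.0, 0.006, 0.0]]
wrist_force: [0.3, -0.2, -1.4]
gripper_width: 0.215
```

```bash
python3 tip.py -45 -102 60; python3 st.py 10
```

```text
tips now bed [-37.2 -92.5] h 76.1
t 17.8 pos [ 0.5666 -0.0702  0.139 ] yaw_y -2.0 tilt 0.36 q7 -0.19 w 0.215 F [ 0.3 -0.2 -1.4]
shift tool mm [16.1 -7.9  9.6] turn [-0.002  0.    -0.006]
scene
62 [-503.0, -884.0] ztop 0.538 px [298, 35]
32 [-432.0, -847.0] ztop 0.529 px [288, 43]
193 [-44.0, -95.0] ztop 0.051 px [298, 179]
91 [-3.0, -119.0] ztop 0.051 px [282, 179]
102 [44.0, -122.0] ztop 0.05 px [268, 184]
26 [-79.0, -38.0] ztop 0.145 px [317, 185]
101 [-0.0, 32.0] ztop 0.05 px [307, 210]
207 [41.0, 100.0] ztop 0.052 px [306, 232]
top
99 [43.0, 113.0] ztop 0.054 px [287, 156]
148 [42.0, 83.0] ztop 0.053 px [299, 157]
74 [7.0, 26.0] ztop 0.152 px [320, 172]
```

View pics/sbed10.png

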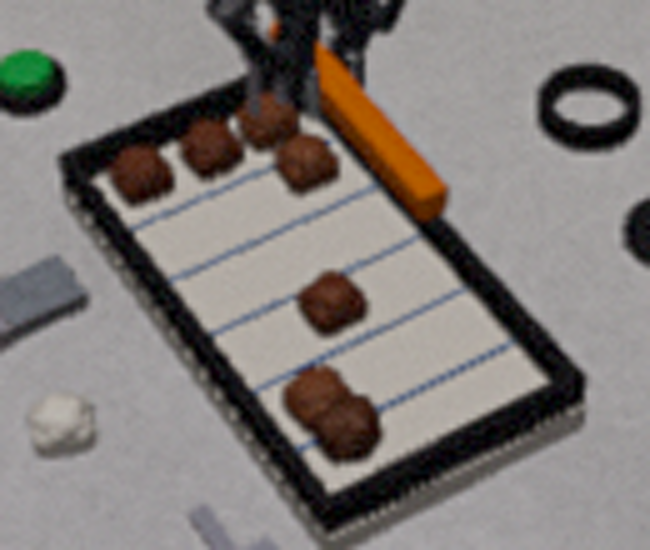

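>>> carry_out(series=[0, -0.004, 0.004, -0.001, 0, -0.003, -1, 0, -0.003, 0.004, -0.001, 0, -0.003, -1, 0, 0, 0, 0, 0, 0, -1, 0.006, 0, 0, 0, 0, 0, -1, 0.006, 0, 0, 0, 0, 0, -1, 0, 0, 0, 0, 0, 0, -1])

```text
clock: 18.35
position: [0.5626, -0.0695, 0.1261]
tcp_rot: [[0.003, 1.0, -0.023], [0.005, -0.023, -1.0], [-1.0, 0.003, -0.005]]
wrist_force: [-0.1, -1.0, -2.0]
gripper_width: 0.216
```

```bash
python3 tip.py -45 -102 25
```

```text
tips now bed [-41.2 -91.9] h 63.2
t 18.4 pos [ 0.5626 -0.0695  0.1261] yaw_y -1.3 tilt 0.32 q7 -0.18 w 0.216 F [-0.1 -1.  -2. ]
shift tool mm [38.1 -4.  10.3] turn [ 0.01  -0.005 -0.002]
```

>>> carry_out(series=[0, -0.002, 0.005, 0.005, -0.003, -0.001, -1, 0, -0.002, 0.005, 0.005, -0.002, -0.001, -1, 0, 0, 0, 0, 0, 0, -1, 0, 0, 0, 0, 0, 0, -1])

```text
clock: 18.68
position: [0.5577, -0.0794, 0.1248]
tcp_rot: [[-0.002, 0.999, -0.033], [-0.0, -0.033, -0.999], [-1.0, -0.002, 0.0]]
wrist_force: [0.2, -0.0, -1.0]
gripper_width: 0.219
```

```bash
python3 tip.py -45 -102 25
```

```text
tips now bed [ -45.8 -102. ] h 61.9
t 18.7 pos [ 0.5577 -0.0794  0.1248] yaw_y -1.9 tilt 0.1 q7 -0.18 w 0.219 F [ 0.2 -0.  -1. ]
shift tool mm [36.9  0.9  0. ] turn [0.    0.    0.002]
```

>>> carry_out(series=[0.007, 0.001, 0, 0, 0, 0.001, -1, 0.007, 0, 0, 0, 0, 0, -1, 0.007, 0, 0, 0, 0, 0, -1, 0.006, 0, 0, 0, 0, 0, -1, 0.005, 0, 0, 0, 0, 0, -1, 0.002, 0, 0, 0, 0, 0, -1, 0, 0, 0, 0, 0, 0, -1])

```text
clock: 19.27
position: [0.5586, -0.0796, 0.0868]
tcp_rot: [[-0.001, 0.999, -0.033], [0.0, -0.033, -0.999], [-1.0, -0.001, -0.0]]
wrist_force: [0.2, -0.5, -1.9]
gripper_width: 0.213
```

```bash
python3 tip.py -45 -46 25
```

```text
tips now bed [ -44.9 -102.1] h 23.9
t 19.3 pos [ 0.5586 -0.0796  0.0868] yaw_y -1.9 tilt 0.05 q7 -0.2 w 0.213 F [ 0.2 -0.5 -1.9]
shift tool mm [ -1.1  -0.1 -56.1] turn [ 0.    -0.     0.001]
```

Pull 56 mm, back off, lift.

>>> carry_out(series=[0, 0, -0.008, 0, 0, 0, -1, 0, 0, -0.009, 0, 0, 0, -1, 0, 0, -0.009, 0, 0, 0, -1, 0, 0, -0.009, 0, 0, 0, -1, 0, 0, -0.009, 0, 0, 0, -1, 0, 0, -0.006, 0, 0, 0, -1, 0, 0, 0, 0, 0, 0, -1])

```text
clock: 19.85
position: [0.5609, -0.0226, 0.0876]
tcp_rot: [[0.001, 1.0, -0.032], [0.001, -0.032, -1.0], [-1.0, 0.001, -0.001]]
wrist_force: [-0.7, -0.4, -2.1]
gripper_width: 0.215
```

```bash
python3 tip.py -45 -46 25
```

```text
tips now bed [-44.4 -45.1] h 24.7
t 19.9 pos [ 0.5609 -0.0226  0.0876] yaw_y -1.8 tilt 0.07 q7 -0.3 w 0.215 F [-0.7 -0.4 -2.1]
shift tool mm [-0.3 -0.6  0.9] turn [ 0.002 -0.001 -0.001]
```

>>> carry_out(series=[0, 0, 0.006, 0, 0, 0, -1, -0.01, 0, 0.003, 0, 0, 0, -1, -0.018, 0, 0, 0, 0, 0, -1, -0.015, 0, 0.005, 0, 0, 0, -1, 0, 0.008, 0.02, 0, 0, 0, -1, 0, 0.012, 0.02, 0, 0, 0, -1, 0, 0.012, 0.02, 0, 0, 0, -1, 0, 0.004, 0.008, 0, 0, 0, -1, 0, 0, 0, 0, 0, 0, -1, 0, 0, 0, 0, 0, 0, -1])

```text
clock: 20.68
position: [0.5947, -0.1145, 0.1385]
tcp_rot: [[0.002, 0.999, -0.035], [-0.001, -0.035, -0.999], [-1.0, 0.003, 0.001]]
wrist_force: [0.3, 0.7, -1.8]
gripper_width: 0.213
```

```bash
python3 tip.py -3 -146 70; python3 st.py 11
```

```text
tips now bed [  -7.6 -135.8] h 75.6
t 20.7 pos [ 0.5947 -0.1145  0.1385] yaw_y -2.0 tilt 0.16 q7 -0.11 w 0.213 F [ 0.3  0.7 -1.8]
shift tool mm [ 5.6  4.6 10.2] turn [-0.001  0.001 -0.003]
scene
26 [-525.0, -985.0] ztop 0.558 px [291, 25]
99 [-41.0, -114.0] ztop 0.146 px [294, 175]
90 [-3.0, -120.0] ztop 0.05 px [282, 179]
100 [44.0, -123.0] ztop 0.051 px [268, 184]
110 [-46.0, -25.0] ztop 0.134 px [310, 192]
104 [1.0, 31.0] ztop 0.05 px [306, 211]
218 [48.0, 103.0] ztop 0.052 px [305, 234]
top
153 [54.0, 85.0] ztop 0.052 px [298, 153]
95 [45.0, 115.0] ztop 0.056 px [286, 155]
118 [-2.0, 26.0] ztop 0.136 px [320, 175]
26 [8.0, -37.0] ztop 0.143 px [345, 173]
88 [-4.0, -129.0] ztop 0.188 px [380, 180]
145 [-45.0, -26.0] ztop 0.052 px [339, 193]
135 [-45.0, -126.0] ztop 0.053 px [378, 196]
```

View pics/sbed11.png

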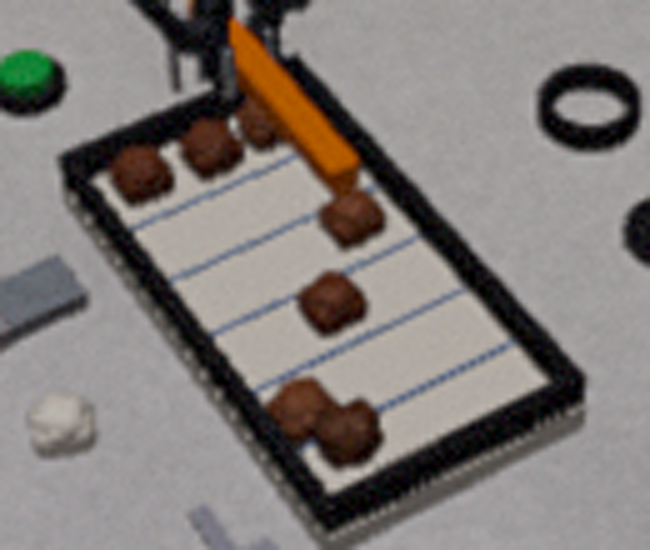

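>>> carry_out(series=[0, 0.002, 0.005, 0, 0, -0.001, -1, 0, 0.002, 0.005, 0, 0, -0.001, -1, 0, 0, 0, 0, 0, 0, -1, 0.006, 0, 0, 0, 0, 0, -1, 0.004, 0, 0, 0, 0, 0, -1, 0, 0, 0, 0, 0, 0, -1])

```text
clock: 21.28
position: [0.5973, -0.1196, 0.1274]
tcp_rot: [[-0.001, 1.0, -0.027], [0.001, -0.027, -1.0], [-1.0, -0.001, -0.001]]
wrist_force: [0.3, -0.1, -1.0]
gripper_width: 0.214
```

```bash
python3 tip.py -3 -146 38
```

```text
tips now bed [  -4.9 -140.8] h 64.5
t 21.3 pos [ 0.5973 -0.1196  0.1274] yaw_y -1.5 tilt 0.1 q7 -0.1 w 0.214 F [ 0.3 -0.1 -1. ]
shift tool mm [26.5  1.9  5.2] turn [ 0.006 -0.001  0.001]
```

>>> carry_out(series=[0, 0.002, 0.005, 0.006, -0.001, 0.001, -1, 0, 0, 0, 0, 0, 0, -1, 0, 0, 0, 0, 0, 0, -1])

```text
clock: 21.53
position: [0.5988, -0.1244, 0.1265]
tcp_rot: [[-0.002, 0.999, -0.032], [0.001, -0.032, -0.999], [-1.0, -0.002, -0.0]]
wrist_force: [-0.1, 0.2, -0.1]
gripper_width: 0.216
```

```bash
python3 tip.py -3 -145.5 38
```

```text
tips now bed [  -3.2 -145.6] h 63.6
t 21.5 pos [ 0.5988 -0.1244  0.1265] yaw_y -1.9 tilt 0.11 q7 -0.1 w 0.216 F [-0.1  0.2 -0.1]
shift tool mm [25.6  0.2 -0. ] turn [ 0.001 -0.     0.002]
```

>>> carry_out(series=[0.006, 0, 0, 0, 0, 0, -1, 0.006, 0, 0, 0, 0, 0, -1, 0.006, 0, 0, 0, 0, 0, -1, 0.004, 0, 0, 0, 0, 0, -1, 0, 0, 0, 0, 0, 0, -1])

```text
clock: 21.95
position: [0.5988, -0.1246, 0.1023]
tcp_rot: [[-0.002, 0.999, -0.033], [0.0, -0.033, -0.999], [-1.0, -0.002, -0.0]]
wrist_force: [-0.4, -0.4, -1.3]
gripper_width: 0.214
```

```bash
python3 tip.py -3 -102 34; python3 st.py 12|head -2
```

```text
tips now bed [  -3.2 -145.7] h 39.4
t 21.9 pos [ 0.5988 -0.1246  0.1023] yaw_y -1.9 tilt 0.09 q7 -0.11 w 0.214 F [-0.4 -0.4 -1.3]
shift tool mm [  5.4   0.2 -43.7] turn [ 0.    -0.     0.002]
scene
31 [-343.0, -865.0] ztop 0.495 px [268, 47]
```

View pics/sbed12.png

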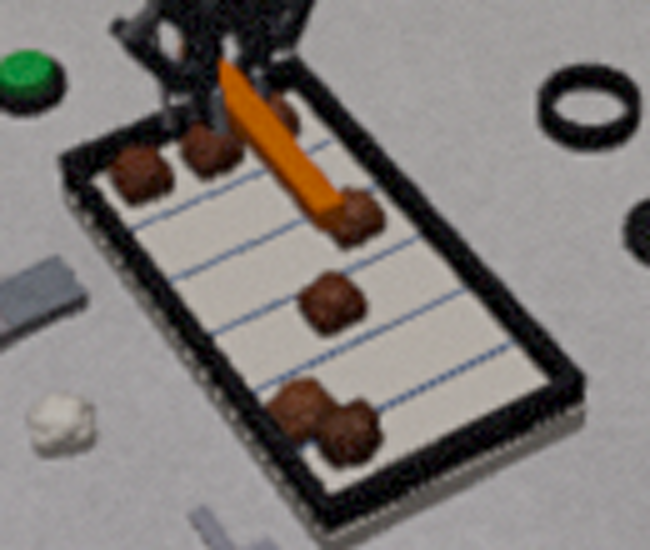

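>>> carry_out(series=[0.006, 0, 0, 0, 0, 0, -1, 0.004, 0, 0, 0, 0, 0, -1, 0, 0, -0.004, 0, 0, 0, -1, 0, 0, -0.007, 0, 0, 0, -1, 0, 0, -0.008, 0, 0, 0, -1, 0, 0, -0.008, 0, 0, 0, -1, 0, 0, -0.008, 0, 0, 0, -1, 0, 0, -0.006, 0, 0, 0, -1, 0, 0, 0, 0, 0, 0, -1])

```text
clock: 22.8
position: [0.6014, -0.0781, 0.093]
tcp_rot: [[0.001, 0.999, -0.032], [0.001, -0.032, -0.999], [-1.0, 0.001, -0.001]]
wrist_force: [0.2, -0.4, -1.9]
gripper_width: 0.215
```

```bash
python3 tip.py -3 -98 34; python3 st.py 13
```

```text
tips now bed [ -2.2 -99.2] h 30.1
t 22.8 pos [ 0.6014 -0.0781  0.093 ] yaw_y -1.8 tilt 0.08 q7 -0.19 w 0.215 F [ 0.2 -0.4 -1.9]
shift tool mm [-3.9 -0.8 -1.2] turn [ 0.001 -0.001 -0.001]
scene
75 [-445.0, -899.0] ztop 0.532 px [284, 37]
38 [-473.0, -791.0] ztop 0.518 px [302, 45]
33 [-332.0, -773.0] ztop 0.487 px [275, 57]
31 [-271.0, -677.0] ztop 0.474 px [273, 71]
103 [44.0, -122.0] ztop 0.051 px [268, 185]
89 [-2.0, -68.0] ztop 0.099 px [290, 189]
51 [-53.0, -22.0] ztop 0.05 px [312, 192]
121 [-2.0, 30.0] ztop 0.092 px [307, 210]
200 [48.0, 101.0] ztop 0.052 px [304, 234]
top
155 [53.0, 85.0] ztop 0.052 px [298, 153]
98 [45.0, 116.0] ztop 0.055 px [286, 155]
94 [-6.0, 25.0] ztop 0.093 px [320, 177]
148 [-45.0, -26.0] ztop 0.053 px [339, 193]
```

View pics/sbed13.png

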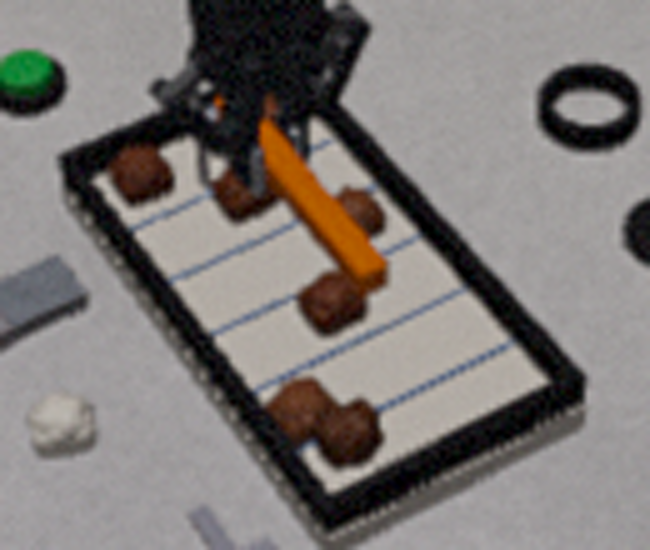

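>>> carry_out(series=[0, 0, 0.006, 0, 0, 0, -1, -0.01, 0, 0, 0, 0, 0, -1, -0.02, 0, 0, 0, 0, 0, -1, -0.025, 0, 0, 0, 0, 0, -1, -0.02, -0.01, 0.02, 0, 0, 0, -1, 0, -0.02, 0.035, 0, 0, 0, -1, 0, -0.02, 0.035, 0, 0, 0, -1, 0, -0.02, 0.035, 0, 0, 0, -1, 0, -0.02, 0.03, 0, 0, 0, -1, 0, -0.01, 0.01, 0, 0, 0, -1])

```text
clock: 23.73
position: [0.4948, -0.2552, 0.1777]
tcp_rot: [[0.008, 1.0, -0.03], [-0.002, -0.03, -1.0], [-1.0, 0.008, 0.001]]
wrist_force: [-0.0, -0.5, -1.0]
gripper_width: 0.215
```

```bash
python3 go.py 0.4558 -0.3722 0.19 76.3; python3 st.py 14; python3 -c "
from st import *
d=dict(np.load('top14.npz')); P=cloud(d); np.set_printoptions(linewidth=200)
print((P[144:168:2,278:308:2,2]*1000).round().astype(int))"
```

```text
t 23.7 pos [ 0.4948 -0.2552  0.1777] yaw_y -1.7 tilt 0.45 q7 0.21 w 0.215 F [-0.  -0.5 -1. ]
shift tool mm [-12.5 -35.3 118.1] turn [-1.362  0.006 -0.006]
scene
93 [-44.0, -122.0] ztop 0.049 px [293, 174]
92 [44.0, -124.0] ztop 0.051 px [268, 184]
90 [-2.0, -75.0] ztop 0.05 px [289, 188]
95 [-45.0, -20.0] ztop 0.051 px [311, 193]
100 [0.0, 31.0] ztop 0.05 px [306, 210]
213 [48.0, 102.0] ztop 0.052 px [305, 234]
top
153 [54.0, 85.0] ztop 0.053 px [298, 153]
94 [45.0, 116.0] ztop 0.055 px [286, 155]
133 [44.0, -127.0] ztop 0.052 px [380, 162]
134 [0.0, 26.0] ztop 0.053 px [320, 174]
132 [-2.0, -81.0] ztop 0.052 px [362, 178]
140 [-46.0, -26.0] ztop 0.053 px [339, 193]
147 [-44.0, -125.0] ztop 0.053 px [378, 195]
[[ 35  32  32  35  38  38  41 987  42  44  46  44  44  48  47]
 [ 18  21  20  20  23  24  27  22  43  50  48  47  43  34  35]
 [ 20  21  20  20  46  22  19  37  42  50  52  52  51  39  21]
 [ 19  23  43  50  48  54  46  47  48  54  50  51  50  45  21]
 [ 21  20  50  51  52  50  50  40  50  47  51  53  50  46  21]
 [ 19  48  53  51  52  51  51  41  47  48  50  49  46  40  20]
 [ 20  44  50  54  52  52  52  41  44  46  46  47  46  41  21]
 [ 19  21  48  52  52  52  49  21  39  43  38  39  42  28  17]
 [ 22  21  43  48  49  53  48  20  24  19  21  21  24  21  22]
 [ 21  19  23  40  39  44  37  23  20  22  21  23  22  18  20]
 [ 20  24  20  19  17  22  20  23  20  23  20  21  21  18  20]
 [ 23  20  18  20  22  20  25  22  21  22  20  20  22  23  20]]
```

View pics/bed14.png

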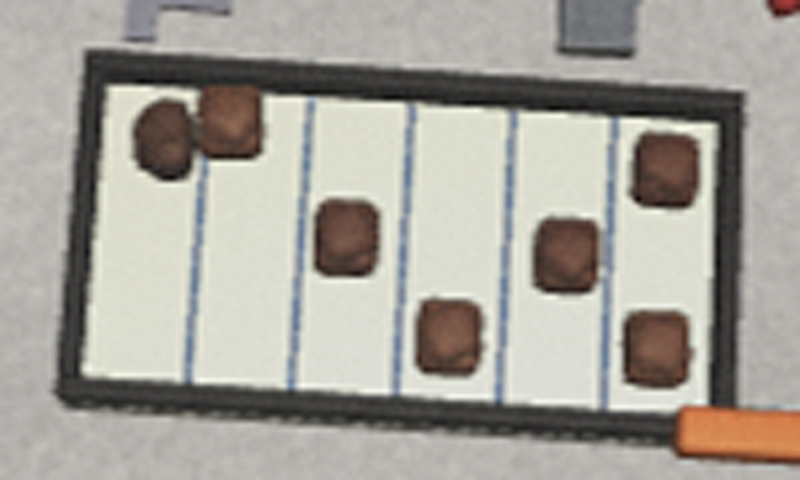

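View pics/sbed14.png

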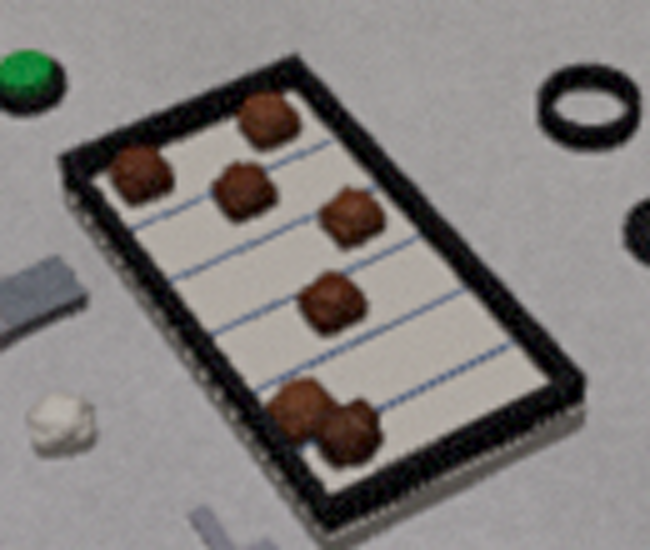

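```bash
python3 -c "
from st import *
d=dict(np.load('top14.npz')); P=cloud(d); np.set_printoptions(linewidth=200)
for c in((298,153),(286,155),(320,174),(362,178),(339,193)):
    print(c);print((P[c[1]-9:c[1]+10:2,c[0]-9:c[0]+10:2,2]*1000).round().astype(int))"
```

```text
(298, 153)
[[40 38 41 43 41 42 44 43 46 46]
 [19 23 40 46 48 46 45 43 33 33]
 [21 20 43 50 49 52 49 44 23 21]
 [52 19 47 51 50 47 49 48 20 21]
 [53 43 50 54 49 52 50 48 20 18]
 [51 49 43 51 50 48 47 45 20 21]
 [52 45 40 47 46 48 44 44 22 21]
 [52 44 39 40 40 41 39 41 19 22]
 [50 40 19 20 23 23 20 20 18 19]
 [37 21 20 22 19 23 20 21 22 24]]
(286, 155)
[[21 23 23 22 21 22 19 23 40 46]
 [21 21 21 18 21 47 21 20 43 50]
 [17 21 20 51 52 53 52 19 47 51]
 [20 21 44 52 54 55 53 43 50 54]
 [22 21 50 54 53 52 51 49 43 51]
 [21 22 54 50 55 53 52 45 40 47]
 [22 23 46 53 52 52 52 44 39 40]
 [24 19 45 50 56 51 50 40 19 20]
 [25 21 22 21 45 41 37 21 20 22]
 [19 22 20 22 22 19 24 20 23 21]]
(320, 174)
[[21 22 20 18 19 22 21 21 19 21]
 [22 18 21 43 42 38 19 19 18 22]
 [20 23 44 47 48 49 50 43 18 19]
 [20 20 48 50 48 52 50 46 21 20]
 [22 19 48 49 50 53 55 45 22 20]
 [20 22 47 50 50 51 49 47 21 20]
 [20 19 45 47 51 51 45 44 20 22]
 [19 22 42 41 44 44 44 42 24 18]
 [21 20 21 33 30 33 39 18 22 22]
 [22 23 18 19 22 19 22 23 22 24]]
(362, 178)
[[18 22 22 20 19 21 18 21 22 18]
 [24 22 47 42 49 42 44 21 21 18]
 [18 18 45 49 48 53 53 44 21 22]
 [20 32 51 51 51 52 51 51 19 20]
 [22 31 49 51 50 52 48 49 22 22]
 [22 38 47 50 51 50 49 49 23 19]
 [22 39 46 48 48 49 43 42 21 21]
 [19 22 39 43 40 41 46 21 24 19]
 [21 20 19 20 21 21 21 19 19 23]
 [22 19 24 19 21 22 22 23 23 19]]
(339, 193)
[[22 24 18 18 21 24 23 21 23 19]
 [22 20 18 41 44 41 40 20 19 19]
 [21 23 41 48 50 52 49 42 24 23]
 [21 21 47 53 49 50 52 44 23 20]
 [21 20 48 50 52 50 50 47 19 23]
 [22 21 45 48 53 52 50 49 18 19]
 [22 23 43 47 46 51 47 46 24 21]
 [24 21 41 41 43 45 45 43 23 21]
 [24 22 22 19 21 31 33 21 20 18]
 [18 20 21 20 22 18 22 21 20 22]]
```

>>> carry_out(series=[-0.002, 0, 0, -0.12, 0, 0, -1, -0.002, 0, 0, -0.12, 0, 0, -1, -0.002, 0, 0, -0.12, 0, 0, -1, -0.002, 0, 0, -0.12, 0, 0, -1, -0.002, 0, 0, -0.12, 0, 0, -1, -0.002, 0, 0, -0.12, 0, 0, -1, -0.002, 0, 0, -0.12, 0, 0, -1, -0.002, 0, 0, -0.12, 0, 0, -1, -0.002, 0, 0, -0.12, 0, 0, -1, -0.002, 0, 0, -0.1, 0, 0, -1])

```text
clock: 24.67
position: [0.498, -0.2524, 0.2056]
tcp_rot: [[0.014, 0.37, 0.929], [-0.001, 0.929, -0.37], [-1.0, 0.004, 0.014]]
wrist_force: [-0.3, 0.1, -0.6]
gripper_width: 0.217
```

```bash
python3 go.py 0.4558 -0.3722 0.19 76.3
```

```text
t 24.7 pos [ 0.498  -0.2524  0.2056] yaw_y 68.3 tilt 0.82 q7 1.3 w 0.217 F [-0.3  0.1 -0.6]
shift tool mm [  15.2 -127.     4.9] turn [-0.14   0.014 -0.003]
```

>>> carry_out(series=[0, -0.012, 0.001, -0.02, 0.002, 0, -1, 0.001, -0.018, 0.001, -0.02, 0.002, 0, -1, 0.001, -0.02, 0.001, -0.02, 0.002, 0, -1, 0.001, -0.02, 0.001, -0.02, 0.002, 0, -1, 0.001, -0.018, 0.001, -0.02, 0.002, 0, -1, 0.001, -0.014, 0, -0.02, 0.002, 0, -1, 0, -0.008, 0, 0, 0, 0, -1, 0, 0, 0, 0, 0, 0, -1, 0, 0, 0, 0, 0, 0, -1])

```text
clock: 25.42
position: [0.4731, -0.3588, 0.2066]
tcp_rot: [[0.01, 0.239, 0.971], [0.003, 0.971, -0.239], [-1.0, 0.005, 0.009]]
wrist_force: [-0.3, -0.4, -0.7]
gripper_width: 0.218
```

```bash
python3 go.py 0.4558 -0.3722 0.15 76.3
```

```text
t 25.4 pos [ 0.4731 -0.3588  0.2066] yaw_y 76.2 tilt 0.6 q7 1.62 w 0.218 F [-0.3 -0.4 -0.7]
shift tool mm [ 56.4 -17.4 -14.1] turn [-0.002  0.009 -0.005]
```

>>> carry_out(series=[0.008, -0.008, -0.007, 0, 0.005, -0.003, -1, 0.012, -0.007, -0.006, 0, 0.004, -0.002, -1, 0.012, 0, 0, 0, 0, 0, -1, 0.012, 0, 0, 0, 0, 0, -1, 0.006, 0, 0, 0, 0, 0, -1, 0, 0, 0, 0, 0, 0, -1, 0, 0, 0, 0, 0, 0, -1])

```text
clock: 26.0
position: [0.4556, -0.3662, 0.1504]
tcp_rot: [[-0.002, 0.235, 0.972], [0.002, 0.972, -0.235], [-1.0, 0.002, -0.003]]
wrist_force: [0.8, -0.2, -1.9]
gripper_width: 0.218
```

```bash
python3 go.py 0.4558 -0.3722 0.11 76.3
```

```text
t 26.0 pos [ 0.4556 -0.3662  0.1504] yaw_y 76.4 tilt 0.19 q7 1.61 w 0.218 F [ 0.8 -0.2 -1.9]
shift tool mm [40.4 -5.8  1.8] turn [ 0.002 -0.003 -0.002]
```

>>> carry_out(series=[0, -0.006, 0.002, 0.002, -0.003, -0.002, -1, 0, 0, 0, 0, 0, 0, -1, 0.01, 0, 0, 0, 0, 0, -1, 0.01, 0, 0, 0, 0, 0, -1, 0.008, 0, 0, 0, 0, 0, -1, 0, 0, 0, 0, 0, 0, -1, 0, 0, 0, 0, 0, 0, -1])

```text
clock: 26.58
position: [0.4573, -0.3732, 0.1204]
tcp_rot: [[0.002, 0.236, 0.972], [-0.002, 0.972, -0.236], [-1.0, -0.001, 0.003]]
wrist_force: [0.1, -0.3, -1.3]
gripper_width: 0.214
```

```bash
python3 go.py 0.4558 -0.3722 0.0695 76.3
```

```text
t 26.6 pos [ 0.4573 -0.3732  0.1204] yaw_y 76.3 tilt 0.16 q7 1.59 w 0.214 F [ 0.1 -0.3 -1.3]
shift tool mm [50.9  0.6 -1.8] turn [0.    0.003 0.001]
```

>>> carry_out(series=[0, 0.001, -0.002, 0, 0.003, 0.001, -1, 0.008, 0, 0, 0, 0, 0, -1, 0.01, 0, 0, 0, 0, 0, -1, 0.01, 0, 0, 0, 0, 0, -1, 0.007, 0, 0, 0, 0, 0, -1, 0, 0, 0, 0, 0, 0, -1])

```text
clock: 27.08
position: [0.4555, -0.3715, 0.082]
tcp_rot: [[-0.0, 0.236, 0.972], [0.0, 0.972, -0.236], [-1.0, -0.0, -0.0]]
wrist_force: [0.2, -0.0, -1.3]
gripper_width: 0.216
```

```bash
python3 go.py 0.4558 -0.3722 0.0695 76.3
```

```text
t 27.1 pos [ 0.4555 -0.3715  0.082 ] yaw_y 76.3 tilt 0.02 q7 1.56 w 0.216 F [ 0.2 -0.  -1.3]
shift tool mm [12.5 -0.6  0.5] turn [ 0.001 -0.     0.   ]
```

>>> carry_out(series=[0.005, -0.0005, 0, 0, 0, 0, -1, 0.004, 0, 0, 0, 0, 0, -1, 0.003, 0, 0, 0, 0, 0, -1, 0, 0, 0, 0, 0, 0, -1])

```text
clock: 27.42
position: [0.4557, -0.372, 0.0689]
tcp_rot: [[-0.001, 0.236, 0.972], [0.0, 0.972, -0.236], [-1.0, -0.0, -0.001]]
wrist_force: [-1.8, 1.0, 9.0]
gripper_width: 0.213
```

```bash
python3 go.py 0.4558 -0.3722 0.0689 76.3
```

```text
t 27.4 pos [ 0.4557 -0.372   0.0689] yaw_y 76.3 tilt 0.04 q7 1.55 w 0.213 F [-1.8  1.   9. ]
shift tool mm [-0.  -0.2  0.1] turn [ 0.001 -0.001  0.   ]
```

>>> carry_out(series=[0, 0, 0, 0, 0, 0, 0, 0, 0, 0, 0, 0, 0, 0, 0, 0, 0, 0, 0, 0, 0.7, 0, 0, 0, 0, 0, 0, 1, 0, 0, 0, 0, 0, 0, 1, 0, 0, 0, 0, 0, 0, 1, -0.01, 0, 0, 0, 0, 0, 1, -0.02, 0, 0, 0, 0, 0, 1, -0.03, 0, 0, 0, 0, 0, 1, -0.03, 0, 0, 0, 0, 0, 1])

```text
clock: 28.25
position: [0.453, -0.3702, 0.1577]
tcp_rot: [[-0.008, 0.235, 0.972], [0.006, 0.972, -0.235], [-1.0, 0.004, -0.009]]
wrist_force: [0.2, -0.0, 0.3]
gripper_width: 1.0
```

>>> carry_out(series=[-0.03, 0, 0, 0, 0, 0, 1, -0.02, 0, 0, 0, 0, 0, 1, 0, 0, 0, 0, 0, 0, 1])

```text
clock: 28.5
position: [0.4557, -0.3707, 0.2182]
tcp_rot: [[-0.001, 0.234, 0.972], [0.002, 0.972, -0.234], [-1.0, 0.002, -0.001]]
wrist_force: [0.6, -0.4, -0.2]
gripper_width: 1.002
```

```bash
python3 go.py 0.4558 -0.3722 0.2 76.3;python3 - <<'E'
from m import *
for n in("scene","top"):
    d=shot(n,15); H,S,V=hsv(d); print(n,comp(d,(H<16)&(S>150)&(V>90),.081,25,None,(.06,.1)))
    for k,m,h,X,r,zr in [("sgrip",(V<60),.025,(.41,.275,.02),25,(.01,.04)),("blade",(S<40)&(V>95)&(V<150),.005,(.41,.275,.0),60,(-.01,.03))]:
        u,v=proj(d,X); print(k,*[o for o in comp(d,m,h,60,[int(u-r),int(v-r),int(u+r),int(v+r)],zr)])
d=np.load('scene15.npz');zoom(d,240,330,95,205,"zs15.png",5)
E
```

```text
t 28.5 pos [ 0.4557 -0.3707  0.2182] yaw_y 76.4 tilt 0.12 q7 1.66 w 1.002 F [ 0.6 -0.4 -0.2]
shift tool mm [18.2 -1.4  0.5] turn [ 0.003 -0.001 -0.002]
scene [(np.int32(181), array([ 427.3, -356.3]), array([ 426.9, -355.9]), array([ 24.1, 160. ]), 77.6)]
sgrip (np.int32(100), array([413.9, 277.8]), array([414.2, 278.9]), array([23.4, 39.3]), 55.1)
blade (np.int32(516), array([413.8, 274.9]), array([409.3, 273.8]), array([ 43. , 153.6]), 59.9)
top [(np.int32(455), array([ 411.5, -360. ]), array([ 416.8, -361.5]), array([ 18.6, 147.4]), 76.4)]
sgrip (np.int32(114), array([406.6, 268.5]), array([406.5, 268.8]), array([17.5, 39.3]), 60.1)
blade (np.int32(689), array([408.6, 268.3]), array([406.6, 270.2]), array([ 37.1, 151.5]), 60.3)
```

View pics/scene15.png

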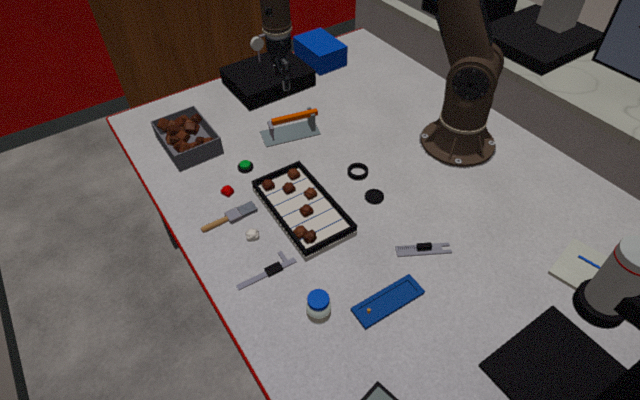

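View pics/zs15.png

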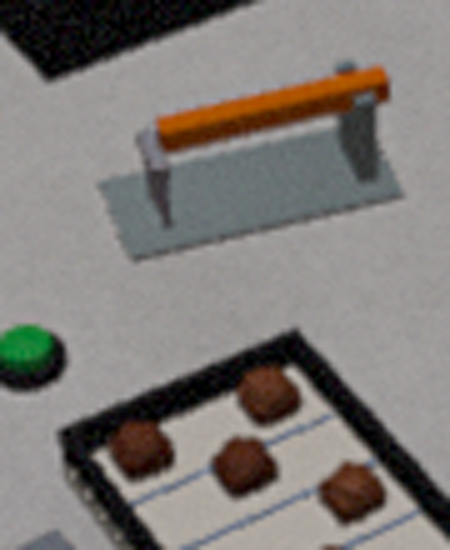

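>>> carry_out(series=[0, -0.005, 0, 0, 0, 0, 1, 0, 0, 0, 0, 0, 0, 1, 0.02, 0, 0, 0, 0, 0, 1, 0.03, 0, 0, 0, 0, 0, 1, 0.03, 0, 0, 0, 0, 0, 1, 0.02, 0, 0, 0, 0, 0, 1, 0.01, 0, 0, 0, 0, 0, 1, 0, 0, 0, 0, 0, 0, 1])

```text
clock: 29.27
position: [0.4482, -0.3741, 0.0938]
tcp_rot: [[-0.012, 0.235, 0.972], [0.01, 0.972, -0.235], [-1.0, 0.007, -0.014]]
wrist_force: [-0.1, 0.1, 0.6]
gripper_width: 0.998
```

```bash
python3 go.py 0.4546 -0.3765 0.0689 76.4
```

```text
t 29.3 pos [ 0.4482 -0.3741  0.0938] yaw_y 76.4 tilt 0.89 q7 1.58 w 0.998 F [-0.1  0.1  0.6]
shift tool mm [24.8 -1.   7.2] turn [-0.    -0.014 -0.007]
```

>>> carry_out(series=[0, -0.001, 0.007, 0, -0.014, -0.007, 1, 0, 0, 0, 0, 0, 0, 1, 0.008, 0, 0, 0, 0, 0, 1, 0.008, 0, 0, 0, 0, 0, 1, 0.005, 0, 0, 0, 0, 0, 1, 0, 0, 0, 0, 0, 0, 1, 0, 0, 0, 0, 0, 0, 1])

```text
clock: 29.85
position: [0.4573, -0.3781, 0.0737]
tcp_rot: [[0.004, 0.235, 0.972], [-0.003, 0.972, -0.235], [-1.0, -0.002, 0.005]]
wrist_force: [-0.4, 0.5, 0.2]
gripper_width: 1.002
```

```bash
python3 go.py 0.4546 -0.3765 0.0689 76.4
```

```text
t 29.9 pos [ 0.4573 -0.3781  0.0737] yaw_y 76.4 tilt 0.32 q7 1.56 w 1.002 F [-0.4  0.5  0.2]
shift tool mm [ 4.8  0.9 -3. ] turn [-0.     0.005  0.002]
```

>>> carry_out(series=[0.005, 0.001, -0.003, 0, 0.005, 0.002, 1, 0, 0, 0, 0, 0, 0, 1, 0, 0, 0, 0, 0, 0, 1])

```text
clock: 30.1
position: [0.4546, -0.3764, 0.0688]
tcp_rot: [[0.0, 0.235, 0.972], [-0.001, 0.972, -0.235], [-1.0, -0.001, 0.0]]
wrist_force: [0.4, -0.3, 0.2]
gripper_width: 0.998
```

```bash
python3 go.py 0.4546 -0.3765 0.0689 76.4
```

```text
t 30.1 pos [ 0.4546 -0.3764  0.0688] yaw_y 76.4 tilt 0.03 q7 1.55 w 0.998 F [ 0.4 -0.3  0.2]
shift tool mm [-0.1 -0.1  0. ] turn [-0.     0.     0.001]
```

Close gently to centre the handle, then open and rise.

>>> carry_out(series=[0, 0, 0, 0, 0, 0, -1, 0, 0, 0, 0, 0, 0, -1, 0, 0, 0, 0, 0, 0, -1, 0, 0, 0, 0, 0, 0, -1, 0, 0, 0, 0, 0, 0, -1, 0, 0, 0, 0, 0, 0, -1, 0, 0, 0, 0, 0, 0, -1, 0, 0, 0, 0, 0, 0, -1], force=30)

```text
clock: 30.77
position: [0.4547, -0.3764, 0.0691]
tcp_rot: [[0.001, 0.235, 0.972], [-0.001, 0.972, -0.235], [-1.0, -0.001, 0.001]]
wrist_force: [0.4, 0.3, -1.0]
gripper_width: 0.224
```

```bash
python3 go.py 0.4546 -0.3765 0.0689 76.4
```

```text
t 30.8 pos [ 0.4547 -0.3764  0.0691] yaw_y 76.4 tilt 0.05 q7 1.55 w 0.224 F [ 0.4  0.3 -1. ]
shift tool mm [ 0.2 -0.1 -0.1] turn [-0.     0.001  0.001]
```

>>> carry_out(series=[0, 0, 0, 0, 0, 0, 0.5, 0, 0, 0, 0, 0, 0, 1, 0, 0, 0, 0, 0, 0, 1, 0, 0, 0, 0, 0, 0, 1, 0, 0, 0, 0, 0, 0, 1, -0.01, 0, 0, 0, 0, 0, 1, -0.02, 0, 0, 0, 0, 0, 1, -0.03, 0, 0, 0, 0, 0, 1, -0.03, 0, 0, 0, 0, 0, 1, -0.03, 0, 0, 0, 0, 0, 1])

```text
clock: 31.6
position: [0.4511, -0.374, 0.1891]
tcp_rot: [[-0.009, 0.234, 0.972], [0.008, 0.972, -0.234], [-1.0, 0.005, -0.011]]
wrist_force: [0.6, -0.5, 0.3]
gripper_width: 1.001
```

```bash
python3 go.py 0.4546 -0.3765 0.25 -30;python3 - <<'E'
from m import *
for n in("scene","top"):
    for t in("0","15","16"):
        d=dict(np.load(n+t+".npz")) if t!="16" else shot(n,16); H,S,V=hsv(d)
        for o in comp(d,(H<16)&(S>150)&(V>90),.081,25,None,(.06,.1)): print(n,t,o, "lat",o[1]@[.235,.972])
E
```

```text
t 31.6 pos [ 0.4511 -0.374   0.1891] yaw_y 76.5 tilt 0.7 q7 1.65 w 1.001 F [ 0.6 -0.5  0.3]
shift tool mm [-61.   -1.3   3.4] turn [ 1.858 -0.012  0.007]
scene 0 (np.int32(180), array([ 427.1, -360.8]), array([ 426.7, -360.1]), array([ 23.4, 161.4]), 76.4) lat -250.3291
scene 15 (np.int32(181), array([ 427.3, -356.3]), array([ 426.9, -355.9]), array([ 24.1, 160. ]), 77.6) lat -245.90810000000002
scene 16 (np.int32(182), array([ 426. , -360.5]), array([ 426.5, -357.6]), array([ 28.2, 159.9]), 76.4) lat -250.296
top 0 (np.int32(524), array([ 421.4, -367.5]), array([ 422.5, -368. ]), array([ 19. , 162.5]), 76.5) lat -258.181
top 15 (np.int32(455), array([ 411.5, -360. ]), array([ 416.8, -361.5]), array([ 18.6, 147.4]), 76.4) lat -253.2175
top 16 (np.int32(421), array([ 404.8, -363.1]), array([ 405.3, -363.1]), array([ 19.3, 127.9]), 76.9) lat -257.8052
```

```bash
python3 go.py 0.407 0.270 0.2 60; python3 -c "
from h import *
d=dict(np.load('top16.npz'));zoom(d,160,240,130,290,'z16.png',3.7)"
```

```text
t 31.7 pos [ 0.4542 -0.3755  0.1934] yaw_y 76.4 tilt 0.14 q7 1.65 w 0.999 F [-0.1  0.1  0.3]
shift tool mm [  -5.3  616.4 -197.2] turn [ 0.287 -0.002 -0.001]
```

View pics/z16.png

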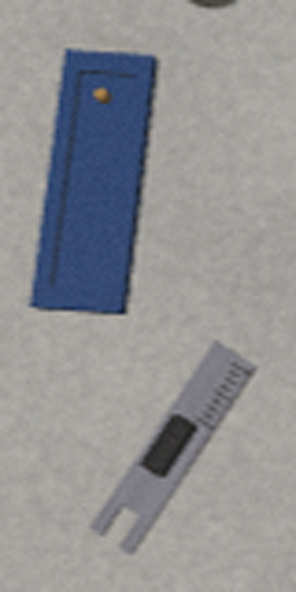

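>>> carry_out(series=[-0.003, 0.025, -0.008, 0, 0, 0, 1, -0.003, 0.031, -0.01, 0, 0, 0, 1, -0.003, 0.031, -0.01, 0, 0, 0, 1, 0, 0.031, -0.01, 0, 0, 0, 1, 0, 0.031, -0.01, 0, 0, 0, 1, 0, 0.031, -0.01, 0, 0, 0, 1, 0, 0.031, -0.01, 0, 0, 0, 1, 0, 0.031, -0.01, 0, 0, 0, 1, 0, 0.031, -0.01, 0, 0, 0, 1, 0, 0.031, -0.01, 0, 0, 0, 1])

```text
clock: 32.53
position: [0.43, -0.0529, 0.2064]
tcp_rot: [[0.006, 0.248, 0.969], [-0.007, 0.969, -0.248], [-1.0, -0.006, 0.007]]
wrist_force: [0.9, 1.1, 0.4]
gripper_width: 1.004
```

```bash
python3 go.py 0.407 0.270 0.2 60
```

```text
t 32.5 pos [ 0.43   -0.0529  0.2064] yaw_y 75.6 tilt 0.52 q7 1.08 w 1.004 F [0.9 1.1 0.4]
shift tool mm [   3.9  307.1 -102.5] turn [0.273 0.008 0.005]
```

>>> carry_out(series=[0, 0.031, -0.01, 0.02, 0, 0, 1, 0, 0.031, -0.009, 0.03, 0, 0, 1, 0, 0.031, -0.008, 0.03, 0, 0, 1, 0, 0.031, -0.007, 0.03, 0, 0, 1, 0, 0.031, -0.006, 0.03, 0, 0, 1, 0, 0.031, -0.005, 0.03, 0, 0, 1, 0, 0.031, -0.004, 0.03, 0, 0, 1, 0, 0.02, -0.002, 0.03, 0, 0, 1, 0, 0.01, 0, 0.02, 0, 0, 1, 0, 0, 0, 0, 0, 0, 1])

```text
clock: 33.37
position: [0.4619, 0.2154, 0.2083]
tcp_rot: [[0.011, 0.482, 0.876], [-0.006, 0.876, -0.482], [-1.0, -0.0, 0.012]]
wrist_force: [-0.4, 0.7, 0.8]
gripper_width: 1.002
```

```bash
python3 go.py 0.407 0.270 0.1 60
```

```text
t 33.4 pos [0.4619 0.2154 0.2083] yaw_y 61.2 tilt 0.72 q7 0.21 w 1.002 F [-0.4  0.7  0.8]
shift tool mm [107.3  21.4 -75.8] turn [0.02  0.012 0.   ]
```

>>> carry_out(series=[0.01, 0.003, -0.012, 0.005, 0.004, 0, 1, 0.012, 0.003, -0.015, 0.005, 0.004, 0, 1, 0.015, 0.003, -0.015, 0.005, 0.004, 0, 1, 0.015, 0.004, -0.012, 0, 0, 0, 1, 0.012, 0.003, -0.008, 0, 0, 0, 1, 0.01, 0.002, 0, 0, 0, 0, 1, 0, 0, 0, 0, 0, 0, 1, 0, 0, 0, 0, 0, 0, 1])

```text
clock: 34.03
position: [0.4155, 0.2572, 0.1325]
tcp_rot: [[0.002, 0.494, 0.87], [-0.003, 0.87, -0.494], [-1.0, -0.002, 0.003]]
wrist_force: [0.4, 0.7, 0.0]
gripper_width: 1.0
```

```bash
python3 go.py 0.407 0.270 0.07 60
```

```text
t 34.0 pos [0.4155 0.2572 0.1325] yaw_y 60.4 tilt 0.22 q7 -0.01 w 1.0 F [0.4 0.7 0. ]
shift tool mm [ 62.4   7.1 -13.9] turn [0.007 0.003 0.002]
```

>>> carry_out(series=[0, 0.004, -0.007, 0.004, 0.002, 0.001, 1, 0, 0.003, -0.006, 0.003, 0.001, 0.001, 1, 0.012, 0, 0, 0, 0, 0, 1, 0.015, 0, 0, 0, 0, 0, 1, 0.015, 0, 0, 0, 0, 0, 1, 0.01, 0, 0, 0, 0, 0, 1, 0, 0, 0, 0, 0, 0, 1, 0, 0, 0, 0, 0, 0, 1])

```text
clock: 34.7
position: [0.4106, 0.2704, 0.0795]
tcp_rot: [[0.006, 0.504, 0.864], [0.003, 0.864, -0.504], [-1.0, 0.005, 0.004]]
wrist_force: [-0.7, 0.6, 1.1]
gripper_width: 0.998
```

```bash
python3 go.py 0.407 0.270 0.027 60; python3 -c "
from h import *
d=shot('top',17);e=shot('scene',17)
zoom(d,150,250,180,300,'zt1.png',4);zoom(e,360,480,190,290,'zs3.png',4)
a=cv2.resize(cv2.imread('pics/zt1.png'),(333,400));b=cv2.imread('pics/zs3.png');cv2.imwrite('pics/zz17.png',cv2.resize(np.hstack([a,b]),(800,394)))"
```

```text
t 34.7 pos [0.4106 0.2704 0.0795] yaw_y 59.7 tilt 0.37 q7 -0.12 w 0.998 F [-0.7  0.6  1.1]
shift tool mm [52.5 -2.5 -3.1] turn [-0.005  0.004 -0.005]
```

View pics/zz17.png

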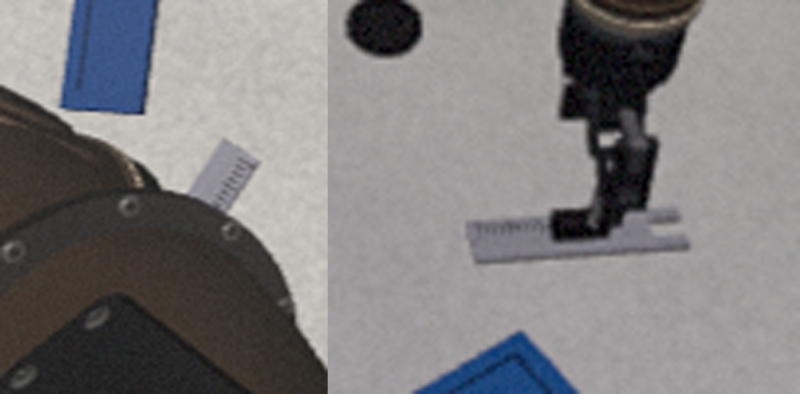

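```bash
python3 -c "
from h import *
d=dict(np.load('scene17.npz')); s=observe(); p=np.array(s['position']); R=np.array(s['tcp_rot'])
for n,X in(('tip',p+R[:,0]*.017),('+y',p+R[:,0]*.004+R[:,1]*.045),('-y',p+R[:,0]*.004-R[:,1]*.045),('scale',np.array([.407,.27,.025])),('notch',np.array([.407,.27,.005])+.075*np.array([-.866,.5,0])),('tail',np.array([.407,.27,.005])-.075*np.array([-.866,.5,0]))): print(n,np.round(proj(d,X),1))
cv2.imwrite('pics/z17b.png',cv2.resize(d['color'][200:270,385:465,::-1],None,fx=8,fy=8,interpolation=cv2.INTER_CUBIC))"
```

```text
tip [424.8 235.1]
+y [429.5 245.7]
-y [421.8 219. ]
scale [423.6 243.1]
notch [449.6 245.7]
tail [395.4 249.5]
```

View pics/z17b.png

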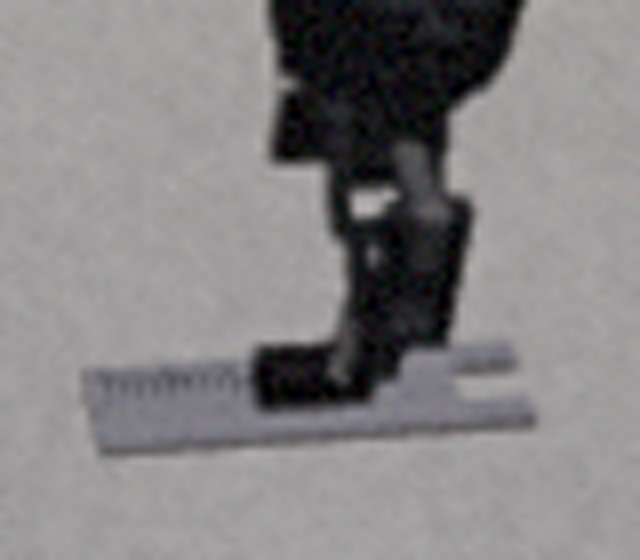

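>>> carry_out(series=[0.008, -0.0025, -0.003, -0.005, 0.004, -0.005, 1, 0.012, 0, 0, 0, 0, 0, 1, 0.012, 0, 0, 0, 0, 0, 1, 0.008, 0, 0, 0, 0, 0, 1, 0, 0, 0, 0, 0, 0, 1, 0, 0, 0, 0, 0, 0, 1])

```text
clock: 35.3
position: [0.4078, 0.2706, 0.0378]
tcp_rot: [[0.003, 0.5, 0.866], [0.003, 0.866, -0.5], [-1.0, 0.004, 0.001]]
wrist_force: [-0.2, 0.3, 0.5]
gripper_width: 1.004
```

```bash
python3 go.py 0.407 0.270 0.027 60
```

```text
t 35.3 pos [0.4078 0.2706 0.0378] yaw_y 60.0 tilt 0.23 q7 -0.19 w 1.004 F [-0.2  0.3  0.5]
shift tool mm [10.8 -1.  -0.4] turn [-0.     0.001 -0.004]
```

>>> carry_out(series=[0.006, -0.001, 0, 0, 0.001, -0.004, 1, 0.005, 0, 0, 0, 0, 0, 1, 0, 0, 0, 0, 0, 0, 1, 0, 0, 0, 0, 0, 0, 1])

```text
clock: 35.63
position: [0.4076, 0.27, 0.0262]
tcp_rot: [[0.0, 0.5, 0.866], [-0.0, 0.866, -0.5], [-1.0, 0.0, 0.0]]
wrist_force: [0.2, -0.1, 1.2]
gripper_width: 1.0
```

```bash
python3 go.py 0.407 0.270 0.027 60
```

```text
t 35.6 pos [0.4076 0.27   0.0262] yaw_y 60.0 tilt 0.02 q7 -0.2 w 1.0 F [ 0.2 -0.1  1.2]
shift tool mm [-0.8 -0.3 -0.5] turn [-0.  0. -0.]
```

>>> carry_out(series=[-0.001, 0, 0, 0, 0, 0, -1, 0, 0, 0, 0, 0, 0, -1, 0, 0, 0, 0, 0, 0, -1, 0, 0, 0, 0, 0, 0, -1, 0, 0, 0, 0, 0, 0, -1, 0, 0, 0, 0, 0, 0, -1, 0, 0, 0, 0, 0, 0, -1, 0, 0, 0, 0, 0, 0, -1], force=60)

```text
clock: 36.3
position: [0.4083, 0.2705, 0.0286]
tcp_rot: [[0.002, 0.5, 0.866], [0.001, 0.866, -0.5], [-1.0, 0.002, 0.001]]
wrist_force: [0.0, 0.0, -1.5]
gripper_width: 0.17
```

```bash
python3 go.py 0.407 0.270 0.12 60
```

```text
t 36.3 pos [0.4083 0.2705 0.0286] yaw_y 60.0 tilt 0.15 q7 -0.2 w 0.17 F [ 0.   0.  -1.5]
shift tool mm [-91.4  -0.9  -0.8] turn [-0.     0.001 -0.002]
```

>>> carry_out(series=[-0.012, 0, 0, 0, 0, 0, -1, -0.025, 0, 0, 0, 0, 0, -1, -0.03, 0, 0, 0, 0, 0, -1, -0.02, 0, 0, 0.1, 0, 0, -1, 0, 0, 0, 0.12, 0, 0, -1, 0, 0, 0, 0.12, 0, 0, -1, 0, 0, 0, 0.12, 0, 0, -1, 0, 0, 0, 0.12, 0, 0, -1, 0, 0, 0, 0.12, 0, 0, -1, 0, 0, 0, 0.12, 0, 0, -1])

```text
clock: 37.13
position: [0.4058, 0.2705, 0.1265]
tcp_rot: [[-0.001, 0.98, 0.199], [0.003, 0.199, -0.98], [-1.0, -0.0, -0.004]]
wrist_force: [-0.1, -0.3, -0.9]
gripper_width: 0.167
```

>>> carry_out(series=[0, 0, 0, 0.12, 0, 0, -1, 0, 0, 0, 0.12, 0, 0, -1, 0, 0, 0, 0.12, 0, 0, -1, 0, 0, 0, 0.12, 0, 0, -1, 0, 0, 0, 0.12, 0, 0, -1, 0, 0, 0, 0.12, 0, 0, -1, 0, 0, 0, 0.12, 0, 0, -1, 0, 0, 0, 0.12, 0, 0, -1, 0, 0, 0, 0.12, 0, 0, -1, 0, 0, 0, 0.12, 0, 0, -1])

```text
clock: 37.97
position: [0.402, 0.2722, 0.1343]
tcp_rot: [[-0.004, 0.498, -0.867], [0.01, -0.867, -0.498], [-1.0, -0.011, -0.002]]
wrist_force: [-1.3, -0.1, -0.8]
gripper_width: 0.163
```

```bash
python3 go.py 0.589 0.339 0.13 -92
```

```text
t 38.0 pos [0.402  0.2722 0.1343] yaw_y -60.1 tilt 0.61 q7 -1.84 w 0.163 F [-1.3 -0.1 -0.8]
shift tool mm [   4.2   35.4 -195.4] turn [0.557 0.001 0.011]
```

>>> carry_out(series=[0, 0, 0, 0.11, 0, 0, -1, 0, 0, 0, 0.11, 0, 0, -1, 0, 0, 0, 0.11, 0, 0, -1, 0, 0, 0, 0.11, 0, 0, -1, 0, 0, 0, 0.08, 0, 0, -1, 0, 0, 0, 0, 0, 0, -1])

```text
clock: 38.47
position: [0.3991, 0.2741, 0.1386]
tcp_rot: [[-0.007, -0.028, -1.0], [0.015, -0.999, 0.028], [-1.0, -0.015, 0.008]]
wrist_force: [-0.2, -0.6, -2.0]
gripper_width: 0.169
```

```bash
python3 go.py 0.589 0.339 0.13 -92
```

```text
t 38.5 pos [0.3991 0.2741 0.1386] yaw_y -91.6 tilt 0.98 q7 -2.32 w 0.169 F [-0.2 -0.6 -2. ]
shift tool mm [   8.2  -70.1 -188. ] turn [0.007 0.008 0.015]
```

>>> carry_out(series=[0, -0.007, -0.015, 0, 0.002, 0.003, -1, 0, -0.008, -0.02, 0, 0.002, 0.003, -1, 0, -0.008, -0.022, 0, 0.002, 0.003, -1, 0, -0.008, -0.022, 0, 0.002, 0.003, -1, 0, -0.008, -0.022, 0, 0, 0.003, -1, 0, -0.008, -0.022, 0, 0, 0, -1, 0, -0.007, -0.018, 0, 0, 0, -1, 0, -0.005, -0.01, 0, 0, 0, -1, 0, 0, 0, 0, 0, 0, -1, 0, 0, 0, 0, 0, 0, -1])

```text
clock: 39.3
position: [0.5525, 0.3342, 0.1421]
tcp_rot: [[-0.007, 0.008, -1.0], [0.006, -1.0, -0.008], [-1.0, -0.006, 0.007]]
wrist_force: [-0.1, -0.2, -1.4]
gripper_width: 0.168
```

```bash
python3 go.py 0.589 0.339 0.1 -92; python3 -c "
from m import *
d=shot('top',18);e=shot('scene',18)
zoom(d,130,250,110,250,'zt1.png',4);zoom(e,330,450,220,340,'zs3.png',4)
a=cv2.resize(cv2.imread('pics/zt1.png'),(411,480));b=cv2.imread('pics/zs3.png');cv2.imwrite('pics/zz18.png',cv2.resize(np.hstack([a,b]),(800,431)))"
```

```text
t 39.3 pos [0.5525 0.3342 0.1421] yaw_y -89.5 tilt 0.52 q7 -2.21 w 0.168 F [-0.1 -0.2 -1.4]
shift tool mm [ 41.9  -4.2 -36.8] turn [0.043 0.007 0.006]
```

View pics/zz18.png

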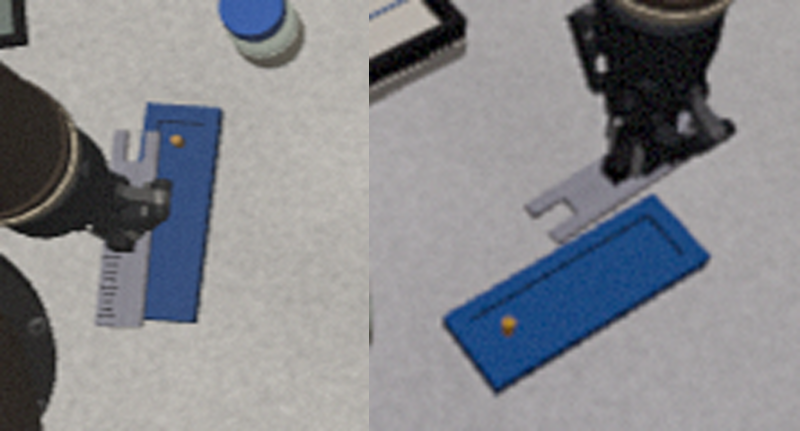

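>>> carry_out(series=[0.004, -0.001, -0.009, 0.011, 0.002, 0.002, -1, 0.004, -0.001, -0.009, 0.011, 0.002, 0.002, -1, 0.004, -0.001, -0.009, 0.011, 0.002, 0.001, -1, 0.004, -0.001, -0.007, 0.01, 0, 0, -1, 0, 0, 0, 0, 0, 0, -1, 0, 0, 0, 0, 0, 0, -1])

```text
clock: 39.9
position: [0.5873, 0.3374, 0.1245]
tcp_rot: [[-0.002, -0.037, -0.999], [-0.001, -0.999, 0.037], [-1.0, 0.001, 0.002]]
wrist_force: [0.2, -0.5, -0.4]
gripper_width: 0.169
```

```bash
cat > bl.py <<'E'
from go import *; from m import *
import sys
tag=sys.argv[1]; s=observe(); p=np.array(s["position"]); d=shot("top",tag); H,S,V=hsv(d)
zb=p[2]-.0286+.005; P=cloud(d)
m=(S<60)&(V>85)&(V<160)&(np.abs(P[...,2]-zb)<.006)
u,v=proj(d,p); r=70
for o in comp(d,m,zb,20,[int(u-r),int(v-r),int(u+r),int(v+r)]): print("blade@%.3f"%zb,*o, "off",np.round(o[2]-p[:2]*1000,1))
m2=(np.abs(P[...,2]-zb)<.006)&(S<60)&(V>85)&(V<160); b=np.zeros_like(m2); b[int(v-r):int(v+r),int(u-r):int(u+r)]=1
n,l,st,_=cv2.connectedComponentsWithStats((m2&b).astype(np.uint8)); k=np.isin(l,[i for i in range(1,n) if st[i,4]>=20])
vv,uu=np.nonzero(k); X=np.array([ray(d,a,c,zb) for a,c in zip(uu,vv)]); rr,bb=rect(X)
print("all",np.round(rr[0],1),np.round(rr[1],1),round(rr[2],1),"off",np.round(np.array(rr[0])-p[:2]*1000,1))
zoom(d,130,250,110,250,f"bl{tag}.png",4)
E
python3 go.py 0.589 0.339 0.06 -92; python3 bl.py 19
```

```text
t 39.9 pos [0.5873 0.3374 0.1245] yaw_y -92.1 tilt 0.11 q7 -2.23 w 0.169 F [ 0.2 -0.5 -0.4]
shift tool mm [64.5 -1.7 -1.7] turn [-0.003  0.002 -0.001]
blade@0.101 172 [642.5 333.2] [641.8 333.7] [35.2 41.4] 86.7 off [54.5 -3.7]
blade@0.101 369 [543.2 336.8] [549.  337.3] [34.1 72.6] 87.9 off [-38.3  -0.1]
all [587.7 336. ] [ 35.3 150. ] 87.4 off [ 0.4 -1.4]
```

View pics/bl19.png

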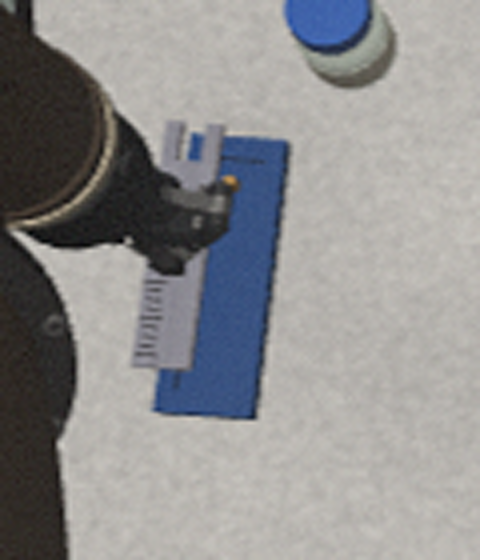

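>>> carry_out(series=[0.012, -0.002, -0.002, -0.003, 0.001, 0, -1, 0.014, 0, 0, 0, 0, 0, -1, 0.014, 0, 0, 0, 0, 0, -1, 0.012, 0, 0, 0, 0, 0, -1, 0.006, 0, 0, 0, 0, 0, -1, 0, 0, 0, 0, 0, 0, -1, 0, 0, 0, 0, 0, 0, -1])

```text
clock: 40.53
position: [0.5883, 0.3402, 0.0613]
tcp_rot: [[-0.002, -0.032, -0.999], [-0.0, -0.999, 0.032], [-1.0, 0.0, 0.002]]
wrist_force: [0.6, -0.6, -0.6]
gripper_width: 0.17
```

```bash
python3 go.py 0.589 0.340 0.056 -91.8; python3 bl.py 20;python3 -c "
from m import *
e=shot('scene',20);zoom(e,340,440,240,330,'sb20.png',6)"
```

```text
t 40.5 pos [0.5883 0.3402 0.0613] yaw_y -91.8 tilt 0.09 q7 -2.23 w 0.17 F [ 0.6 -0.6 -0.6]
shift tool mm [ 5.3  0.2 -0.8] turn [-0.     0.002 -0.   ]
blade@0.038 53 [730.7 256.4] [733.5 259.1] [25.9 57.7] 30.6 off [145.2 -81.1]
blade@0.038 144 [641.7 335.4] [642.3 337. ] [34.2 42.7] 89.7 off [54.  -3.2]
blade@0.038 327 [544.4 339.5] [549.6 339.9] [34.2 71.2] 88.3 off [-38.7  -0.3]
all [643.8 316.6] [ 78.4 270.4] 68.6 off [ 55.6 -23.6]
```

View pics/sb20.png

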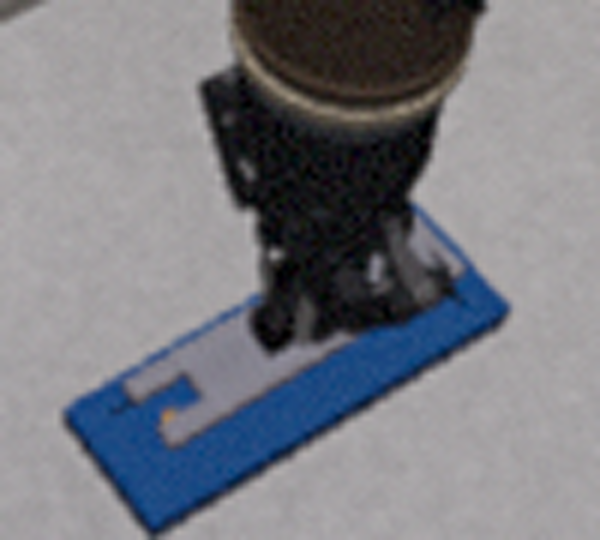

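View pics/bl20.png

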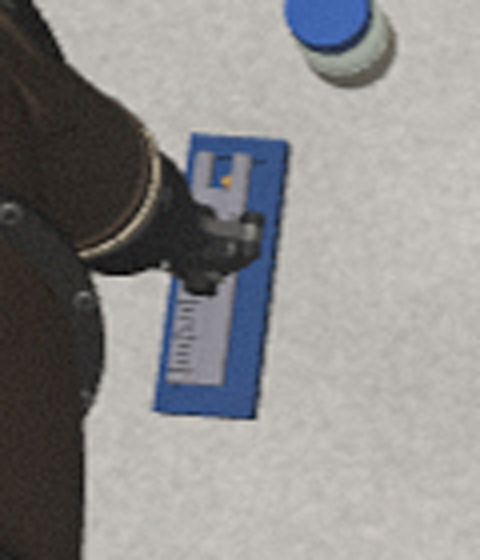

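>>> carry_out(series=[0.005, 0, -0.0008, 0, 0.002, 0, -1, 0.005, 0, 0, 0, 0, 0, -1, 0.002, 0, 0, 0, 0, 0, -1, 0, 0, 0, 0, 0, 0, -1, 0, 0, 0, 0, 0, 0, -1])

```text
clock: 41.05
position: [0.5909, 0.3411, 0.0512]
tcp_rot: [[0.005, -0.032, -0.999], [0.002, -0.999, 0.032], [-1.0, -0.003, -0.005]]
wrist_force: [0.3, -0.3, -1.1]
gripper_width: 0.172
```

```bash
python3 go.py 0.589 0.3403 0.0366 -91.8
```

```text
t 41.0 pos [0.5909 0.3411 0.0512] yaw_y -91.8 tilt 0.32 q7 -2.23 w 0.172 F [ 0.3 -0.3 -1.1]
shift tool mm [14.6  0.9  1.9] turn [-0.001 -0.005  0.003]
```

>>> carry_out(series=[0, 0.0009, 0.0019, 0, -0.005, 0.003, -1, 0, 0, 0, 0, 0, 0, -1, 0, 0, 0, 0, 0, 0, -1])

```text
clock: 41.3
position: [0.5889, 0.3403, 0.0515]
tcp_rot: [[-0.0, -0.032, -0.999], [-0.001, -0.999, 0.032], [-1.0, 0.001, 0.0]]
wrist_force: [-0.7, -1.0, -1.5]
gripper_width: 0.166
```

```bash
python3 go.py 0.589 0.3403 0.0366 -91.8; python3 bl.py 21;python3 -c "
from m import *
e=shot('scene',21);zoom(e,340,440,240,330,'sb21.png',6)"
```

```text
t 41.3 pos [0.5889 0.3403 0.0515] yaw_y -91.8 tilt 0.03 q7 -2.23 w 0.166 F [-0.7 -1.  -1.5]
shift tool mm [14.9 -0.  -0.1] turn [-0.001  0.    -0.001]
blade@0.028 39 [730.1 253.3] [731.1 255.1] [17.3 53.6] 34.7 off [142.2 -85.2]
blade@0.028 139 [642.6 335.5] [642.3 336.5] [42.8 33.5] 2.1 off [53.4 -3.8]
blade@0.028 318 [544.6 339.5] [549.6 340. ] [34.  70.5] 88.2 off [-39.3  -0.3]
all [642.1 318.1] [ 78.5 264.1] 68.9 off [ 53.2 -22.2]
```

View pics/sb21.png

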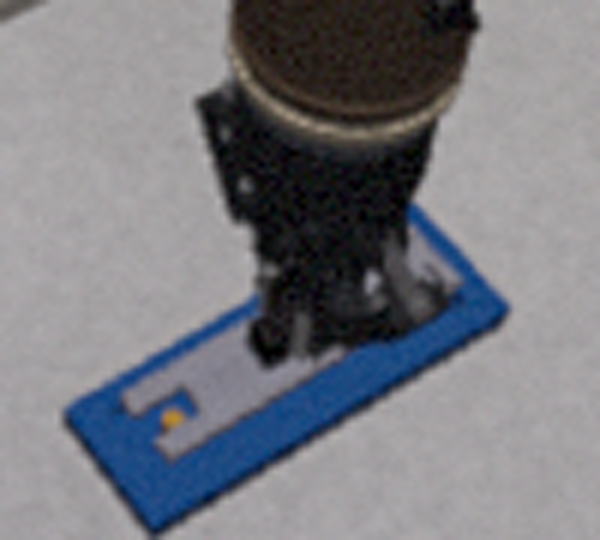

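>>> carry_out(series=[0.004, 0, 0, 0, 0, 0, -1, 0, 0, 0, 0, 0, 0, -1, 0.004, 0, 0, 0, 0, 0, -1, 0, 0, 0, 0, 0, 0, -1, 0.003, 0, 0, 0, 0, 0, -1, 0, 0, 0, 0, 0, 0, -1])

```text
clock: 41.9
position: [0.5889, 0.3403, 0.0393]
tcp_rot: [[-0.0, -0.032, -0.999], [-0.001, -0.999, 0.032], [-1.0, 0.001, 0.0]]
wrist_force: [0.5, -0.1, -0.5]
gripper_width: 0.169
```

```bash
python3 go.py 0.589 0.3403 0.0366 -91.8
```

```text
t 41.9 pos [0.5889 0.3403 0.0393] yaw_y -91.8 tilt 0.03 q7 -2.23 w 0.169 F [ 0.5 -0.1 -0.5]
shift tool mm [ 2.7 -0.  -0.1] turn [-0.001  0.    -0.001]
```

>>> carry_out(series=[0.0025, 0, 0, 0, 0, 0, -1, 0, 0, 0, 0, 0, 0, -1, 0.001, 0, 0, 0, 0, 0, -1, 0, 0, 0, 0, 0, 0, -1])

```text
clock: 42.23
position: [0.5894, 0.3406, 0.0368]
tcp_rot: [[0.001, -0.032, -0.999], [0.0, -0.999, 0.032], [-1.0, -0.0, -0.001]]
wrist_force: [-0.1, 0.0, -1.7]
gripper_width: 0.167
```

```bash
python3 go.py 0.589 0.3403 0.0366 -91.8
```

```text
t 42.2 pos [0.5894 0.3406 0.0368] yaw_y -91.8 tilt 0.05 q7 -2.23 w 0.167 F [-0.1  0.  -1.7]
shift tool mm [0.2 0.3 0.4] turn [-0.001 -0.001  0.   ]
```

>>> carry_out(series=[0.001, 0, 0, 0, 0, 0, -1, 0, 0, 0, 0, 0, 0, -1, 0.001, 0, 0, 0, 0, 0, -1, 0, 0, 0, 0, 0, 0, -1])

```text
clock: 42.57
position: [0.5898, 0.3408, 0.0367]
tcp_rot: [[0.002, -0.032, -0.999], [0.001, -0.999, 0.032], [-1.0, -0.001, -0.002]]
wrist_force: [-0.2, -0.7, -0.6]
gripper_width: 0.169
```

```bash
python3 go.py 0.589 0.3403 0.0346 -91.8
```

```text
t 42.6 pos [0.5898 0.3408 0.0367] yaw_y -91.8 tilt 0.12 q7 -2.23 w 0.169 F [-0.2 -0.7 -0.6]
shift tool mm [2.1 0.6 0.7] turn [-0.001 -0.002  0.001]
```

>>> carry_out(series=[0.0025, 0.0003, 0.0008, 0, -0.002, 0.001, -1, 0, 0, 0, 0, 0, 0, -1, 0, 0, 0, 0, 0, 0, -1])

```text
clock: 42.82
position: [0.5904, 0.3412, 0.0374]
tcp_rot: [[0.003, -0.032, -0.999], [0.002, -0.999, 0.032], [-1.0, -0.002, -0.003]]
wrist_force: [0.1, 0.4, -1.3]
gripper_width: 0.167
```

```bash
python3 go.py 0.589 0.3403 0.0346 -91.8
```

```text
t 42.8 pos [0.5904 0.3412 0.0374] yaw_y -91.9 tilt 0.21 q7 -2.23 w 0.167 F [ 0.1  0.4 -1.3]
shift tool mm [2.8 0.9 1.4] turn [-0.001 -0.003  0.002]
```

```bash
python3 -c "
from plant import *; import numpy as np
s=observe(); print(np.round(s['q'],3), np.round(s['joint_velocities'],3), s['moment'])"
```

```text
[-0.582  0.735 -0.033  1.611  0.032  0.792 -2.232] [ 0.001 -0.002  0.001  0.002  0.001  0.002  0.   ] [ 0.02168012  0.02314543 -0.02439517]
```

>>> carry_out(series=[0.002, 0.0004, 0.0007, 0, -0.002, 0.001, -1, 0.002, 0.0003, 0.0005, 0, -0.001, 0.001, -1, 0.002, 0, 0, 0, 0, 0, -1])

```text
clock: 43.07
position: [0.5903, 0.3412, 0.0364]
tcp_rot: [[0.003, -0.033, -0.999], [0.002, -0.999, 0.033], [-1.0, -0.002, -0.003]]
wrist_force: [-9.6, -5.3, 26.8]
gripper_width: 0.169
```

```bash
python3 go.py 0.589 0.3403 0.0346 -91.8
```

```text
t 43.1 pos [0.5903 0.3412 0.0364] yaw_y -91.9 tilt 0.18 q7 -2.23 w 0.169 F [-9.6 -5.3 26.8]
shift tool mm [1.8 1.  1.3] turn [-0.001 -0.003  0.002]
```

>>> carry_out(series=[-0.0003, 0, 0, 0, 0, 0, -1, 0, 0, 0, 0, 0, 0, -1])

```text
clock: 43.23
position: [0.5903, 0.3412, 0.0372]
tcp_rot: [[0.003, -0.033, -0.999], [0.002, -0.999, 0.033], [-1.0, -0.002, -0.003]]
wrist_force: [0.1, -0.1, -1.5]
gripper_width: 0.171
```

```bash
python3 go.py 0.589 0.3403 0.0346 -91.8;python3 -c "
from m import *
e=shot('scene',22);zoom(e,340,440,240,330,'sb22.png',6)"
```

```text
t 43.2 pos [0.5903 0.3412 0.0372] yaw_y -91.9 tilt 0.2 q7 -2.23 w 0.171 F [ 0.1 -0.1 -1.5]
shift tool mm [2.6 0.9 1.2] turn [-0.001 -0.003  0.002]
```

View pics/sb22.png

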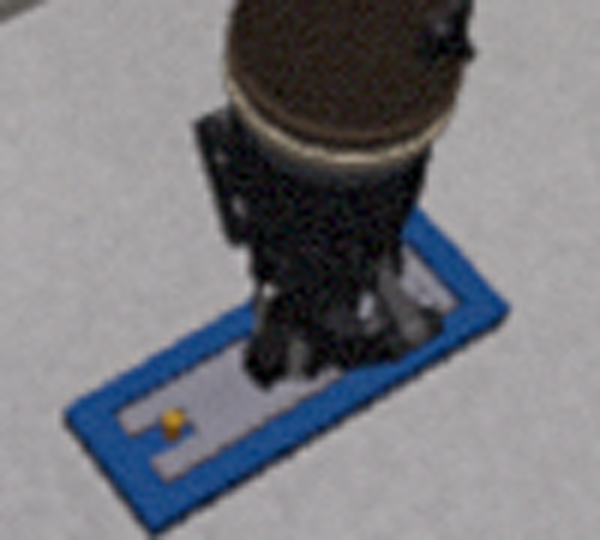

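>>> carry_out(series=[0, 0, 0, 0, 0, 0, -0.3, 0, 0, 0, 0, 0, 0, 0, 0, 0, 0, 0, 0, 0, 0.2, 0, 0, 0, 0, 0, 0, 0.2, 0, 0, 0, 0, 0, 0, 0.2, -0.01, 0, 0, 0, 0, 0, 0.2, -0.02, 0, 0, 0, 0, 0, 0.2, -0.03, 0, 0, 0, 0, 0, 0.2, -0.03, 0, 0, 0, 0, 0, 0.2, -0.03, 0, 0, 0, 0, 0, 0.2])

```text
clock: 44.12
position: [0.5853, 0.3382, 0.1526]
tcp_rot: [[-0.012, -0.032, -0.999], [-0.008, -0.999, 0.032], [-1.0, 0.008, 0.012]]
wrist_force: [0.3, 0.1, 0.3]
gripper_width: 0.6
```

>>> carry_out(series=[-0.02, 0.01, 0.03, -0.1, 0, 0, -1, 0, 0.03, 0.03, -0.12, 0, 0, -1, 0, 0.035, 0.01, -0.12, 0, 0, -1, 0, 0.03, 0, -0.12, 0, 0, -1, 0, 0.03, 0, -0.12, 0, 0, -1, 0, 0.03, 0, -0.12, 0, 0, -1, 0, 0.03, 0, -0.12, 0, 0, -1, 0, 0.03, 0, -0.1, 0, 0, -1, 0, 0, 0, 0, 0, 0, -1])

```text
clock: 44.87
position: [0.6049, 0.1332, 0.1926]
tcp_rot: [[0.01, 0.796, -0.606], [0.001, -0.606, -0.796], [-1.0, 0.007, -0.007]]
wrist_force: [-0.1, -1.5, 0.4]
gripper_width: 0.002
```

```bash
python3 go.py 0.652 -0.301 0.2 -60; python3 st.py 23; python3 - <<'E'
from m import *
d=dict(np.load('top23.npz')); e=dict(np.load('scene23.npz'))
zoom(d,150,250,120,240,'zt1.png',4);zoom(e,330,450,220,340,'zs3.png',4)
a=cv2.imread('pics/zt1.png');b=cv2.imread('pics/zs3.png');cv2.imwrite('pics/zz23.png',cv2.resize(np.hstack([a,b]),(800,436)))
H,S,V=hsv(d); P=cloud(d)
for k,m,h,r in [("blade",(S<60)&(V>85)&(V<165),.013,45),("block",V<60,.033,30)]:
    u,v=proj(d,(.589,.339,h)); print(k,*comp(d,m,h,20,[int(u-12),int(v-r),int(u+12),int(v+r)],(.005,.05)))
for p in [(.64,.333),(.60,.33),(.56,.34),(.52,.341)]:
    u,v=proj(d,(*p,.013)); u,v=int(round(u)),int(round(v)); print(p,np.round(np.median(P[v-1:v+2,u-1:u+2,2]),4), d["color"][v,u])
E
```

```text
t 44.9 pos [0.6049 0.1332 0.1926] yaw_y -37.3 tilt 0.56 q7 -1.07 w 0.002 F [-0.1 -1.5  0.4]
shift tool mm [ -7.5 300.6 316.8] turn [ 0.396 -0.008 -0.005]
scene
104 [-44.0, -121.0] ztop 0.049 px [294, 174]
101 [43.0, -122.0] ztop 0.049 px [268, 184]
93 [-1.0, -74.0] ztop 0.049 px [289, 188]
95 [-45.0, -21.0] ztop 0.053 px [310, 193]
104 [0.0, 31.0] ztop 0.051 px [306, 210]
209 [48.0, 102.0] ztop 0.051 px [305, 234]
top
155 [54.0, 85.0] ztop 0.052 px [298, 153]
27 [51.0, 109.0] ztop 0.053 px [289, 153]
133 [44.0, -127.0] ztop 0.053 px [380, 162]
144 [0.0, 26.0] ztop 0.052 px [320, 175]
133 [-2.0, -81.0] ztop 0.053 px [362, 178]
144 [-46.0, -26.0] ztop 0.052 px [339, 194]
149 [-44.0, -125.0] ztop 0.053 px [378, 196]
blade (np.int32(162), array([583.8, 352.9]), array([591.4, 349.7]), array([ 18.4, 147. ]), 88.2) (np.int32(61), array([550.1, 329.9]), array([552.7, 335.4]), array([25.7, 75.3]), 86.1)
block (np.int32(95), array([588.4, 336.9]), array([588.7, 336.2]), array([20.5, 38.7]), 86.3)
(0.64, 0.333) 0.6573 [75 67 58]
(0.6, 0.33) 0.6575 [67 59 53]
(0.56, 0.34) 0.0138 [157 152 164]
(0.52, 0.341) 0.0119 [160 156 166]
```

View pics/zz23.png

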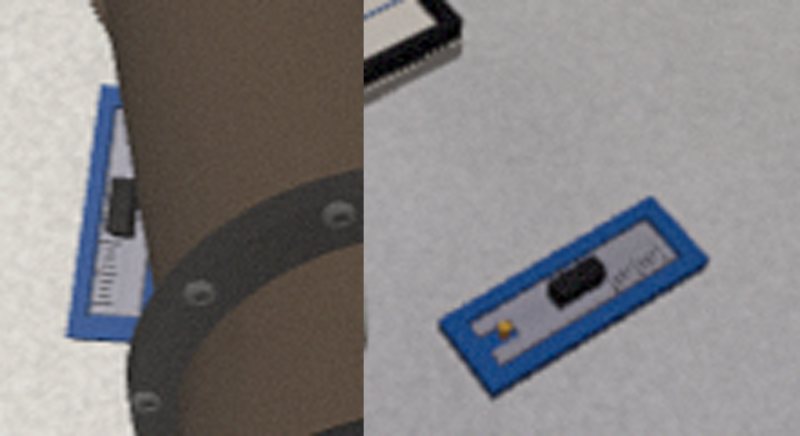

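```bash
python3 - <<'E'
from m import *
for n in("scene","top"):
    d=dict(np.load(n+"23.npz")); H,S,V=hsv(d); m=(H>45)&(H<85)&(S>100)&(V>60); P=cloud(d)
    b=(np.abs(P[...,0]-.655)<.04)&(np.abs(P[...,1]+.297)<.04)
    z=np.median(P[m&b][:,2]); print(n,z,np.percentile(P[m&b][:,2],[10,50,75,90]))
    u,v=proj(d,(.655,-.297,.03)); print(comp(d,m,.03,10,[int(u-20),int(v-20),int(u+20),int(v+20)]),comp(d,m,.02,10,[int(u-20),int(v-20),int(u+20),int(v+20)]))
E
```

```text
scene 0.020829552905578294 [0.01615635 0.02082955 0.02268422 0.02420044]
[(np.int32(76), array([ 659.5, -288.4]), array([ 658.6, -289.2]), array([34.8, 36.5]), 4.4)] [(np.int32(76), array([ 655.6, -298.9]), array([ 654.7, -299.8]), array([35.1, 36.9]), 4.4)]
top 0.02373505588033264 [0.02159213 0.02373506 0.02518473 0.02599929]
[(np.int32(134), array([ 652.5, -301.5]), array([ 652.4, -301.2]), array([29.6, 34.3]), 2.0)] [(np.int32(134), array([ 655.4, -304.6]), array([ 655.3, -304.4]), array([29.9, 34.7]), 2.0)]
```

>>> carry_out(series=[0, 0.02, 0.02, 0, 0, 0, -1, 0, 0.025, 0.028, 0, 0, 0, -1, 0, 0.025, 0.028, 0, 0, 0, -1, 0, 0.025, 0.028, 0, 0, 0, -1, 0, 0.025, 0.028, 0, 0, 0, -1, 0, 0.025, 0.028, 0, 0, 0, -1, 0, 0.025, 0.028, 0, 0, 0, -1, 0, 0.025, 0.028, 0, 0, 0, -1, 0, 0.025, 0.025, 0, 0, 0, -1, 0, 0.02, 0.02, 0, 0, 0, -1])

```text
clock: 45.8
position: [0.6342, -0.1996, 0.1938]
tcp_rot: [[0.009, 0.807, -0.591], [0.018, -0.591, -0.806], [-1.0, -0.003, -0.02]]
wrist_force: [-0.6, 0.2, -0.1]
gripper_width: -0.002
```

```bash
python3 go.py 0.653 -0.301 0.12 -60
```

```text
t 45.8 pos [ 0.6342 -0.1996  0.1938] yaw_y -36.2 tilt 1.14 q7 -0.48 w -0.002 F [-0.6  0.2 -0.1]
shift tool mm [72.2 75.3 72.1] turn [ 0.415 -0.019  0.007]
```

>>> carry_out(series=[0.005, 0.015, 0.015, 0, -0.006, 0.003, -1, 0.01, 0.018, 0.018, 0, -0.006, 0.003, -1, 0.01, 0.018, 0.018, 0, -0.005, 0, -1, 0.01, 0.014, 0.012, 0, 0, 0, -1, 0.01, 0.005, 0.005, 0, 0, 0, -1, 0, 0, 0, 0, 0, 0, -1, 0, 0, 0, 0, 0, 0, -1])

```text
clock: 46.38
position: [0.6522, -0.2975, 0.1493]
tcp_rot: [[0.006, 0.802, -0.597], [-0.0, -0.597, -0.802], [-1.0, 0.005, -0.003]]
wrist_force: [0.9, 1.5, -0.0]
gripper_width: -0.004
```

```bash
python3 go.py 0.654 -0.302 0.06 -36
```

```text
t 46.4 pos [ 0.6522 -0.2975  0.1493] yaw_y -36.7 tilt 0.36 q7 -0.37 w -0.004 F [ 0.9  1.5 -0. ]
shift tool mm [89.3  3.7  2.9] turn [-0.012 -0.003 -0.005]
```

>>> carry_out(series=[0.012, 0.002, 0.002, 0, -0.002, -0.003, -1, 0.018, 0.002, 0.001, 0, -0.001, -0.002, -1, 0.02, 0, 0, 0, 0, 0, -1, 0.018, 0, 0, 0, 0, 0, -1, 0.01, 0, 0, 0, 0, 0, -1, 0, 0, 0, 0, 0, 0, -1, 0, 0, 0, 0, 0, 0, -1])

```text
clock: 46.97
position: [0.6578, -0.2888, 0.0706]
tcp_rot: [[0.005, 0.809, -0.588], [0.005, -0.588, -0.809], [-1.0, 0.001, -0.007]]
wrist_force: [-0.2, -0.3, 0.6]
gripper_width: 0.0
```

```bash
python3 go.py 0.654 -0.302 0.04 -36; python3 st.py 24; python3 -c "
from m import *
e=dict(np.load('scene24.npz'));zoom(e,215,345,90,190,'sb24.png',6)"
```

```text
t 47.0 pos [ 0.6578 -0.2888  0.0706] yaw_y -36.0 tilt 0.42 q7 -0.39 w 0.0 F [-0.2 -0.3  0.6]
shift tool mm [30.6  4.6 13.1] turn [-0.    -0.007 -0.001]
scene
97 [-45.0, -121.0] ztop 0.05 px [293, 174]
93 [43.0, -123.0] ztop 0.05 px [268, 184]
86 [-2.0, -75.0] ztop 0.051 px [289, 188]
100 [-44.0, -20.0] ztop 0.05 px [310, 193]
105 [0.0, 32.0] ztop 0.051 px [306, 210]
202 [48.0, 101.0] ztop 0.052 px [305, 234]
top
147 [54.0, 85.0] ztop 0.052 px [298, 153]
90 [45.0, 116.0] ztop 0.054 px [286, 155]
138 [44.0, -126.0] ztop 0.053 px [380, 162]
134 [-0.0, 26.0] ztop 0.053 px [320, 175]
132 [-2.0, -81.0] ztop 0.053 px [362, 178]
145 [-45.0, -26.0] ztop 0.052 px [339, 193]
148 [-44.0, -125.0] ztop 0.052 px [378, 195]
```

View pics/sb24.png

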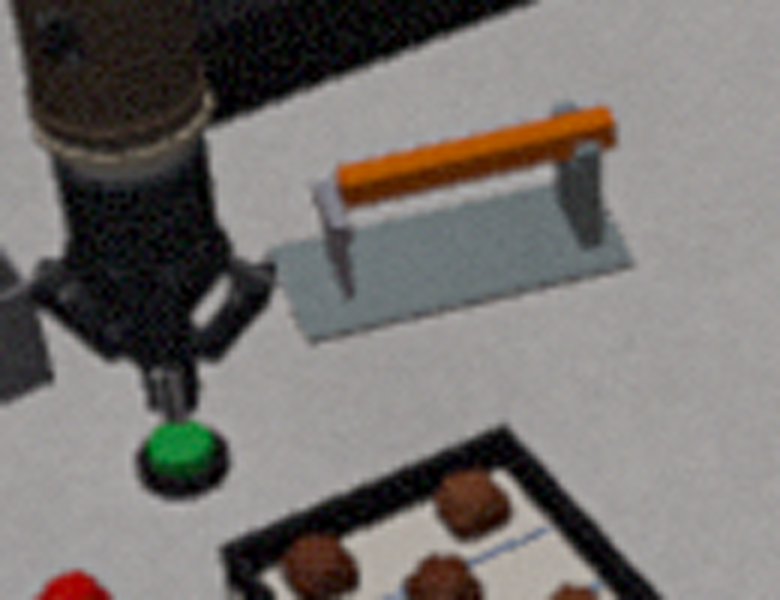

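View pics/top24.png

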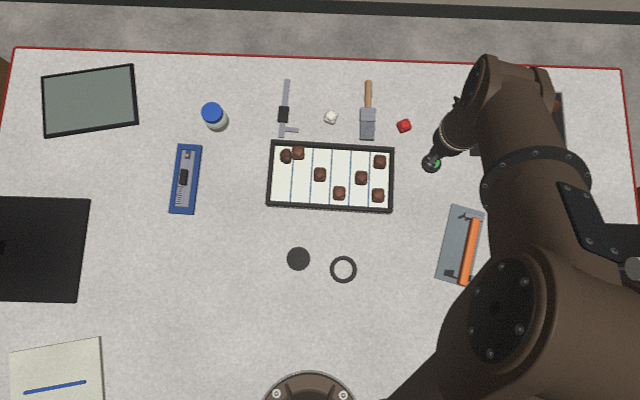

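>>> carry_out(series=[0, 0.0025, 0.007, 0, -0.004, 0, -1, 0, 0.002, 0.006, 0, -0.003, 0, -1, 0, 0, 0, 0, 0, 0, -1, 0.008, 0, 0, 0, 0, 0, -1, 0.008, 0, 0, 0, 0, 0, -1, 0, 0, 0, 0, 0, 0, -1])

```text
clock: 47.57
position: [0.6558, -0.3063, 0.059]
tcp_rot: [[0.008, 0.808, -0.59], [-0.005, -0.59, -0.808], [-1.0, 0.01, -0.001]]
wrist_force: [-0.8, 0.3, -1.5]
gripper_width: -0.002
```

```bash
python3 go.py 0.654 -0.302 0.033 -36
```

```text
t 47.6 pos [ 0.6558 -0.3063  0.059 ] yaw_y -36.1 tilt 0.56 q7 -0.37 w -0.002 F [-0.8  0.3 -1.5]
shift tool mm [25.9 -4.2 -2.4] turn [-0.002 -0.001 -0.01 ]
```

>>> carry_out(series=[0.004, -0.004, -0.002, 0, 0, -0.01, -1, 0.006, 0, 0, 0, 0, 0, -1, 0.005, 0, 0, 0, 0, 0, -1, 0.004, 0, 0, 0, 0, 0, -1, 0.003, 0, 0, 0, 0, 0, -1])

```text
clock: 47.98
position: [0.6536, -0.3015, 0.0343]
tcp_rot: [[-0.001, 0.808, -0.589], [0.002, -0.589, -0.808], [-1.0, -0.002, -0.001]]
wrist_force: [-1.7, 0.2, 5.4]
gripper_width: 0.002
```

```bash
python3 go.py 0.654 -0.302 0.033 -36
```

```text
t 48.0 pos [ 0.6536 -0.3015  0.0343] yaw_y -36.1 tilt 0.11 q7 -0.38 w 0.002 F [-1.7  0.2  5.4]
shift tool mm [1.3 0.6 0.2] turn [-0.002 -0.001  0.002]
```

Pressing; push on until the force shows the end stop.

>>> carry_out(series=[0.003, 0, 0, 0, 0, 0, -1, 0.002, 0, 0, 0, 0, 0, -1, 0.002, 0, 0, 0, 0, 0, -1])

```text
clock: 48.23
position: [0.6538, -0.3015, 0.033]
tcp_rot: [[-0.001, 0.808, -0.59], [0.001, -0.59, -0.808], [-1.0, -0.001, -0.0]]
wrist_force: [-7.3, 2.6, 17.2]
gripper_width: 0.001
```

```bash
python3 go.py 0.654 -0.302 0.033 -36
```

```text
t 48.2 pos [ 0.6538 -0.3015  0.033 ] yaw_y -36.1 tilt 0.06 q7 -0.38 w 0.001 F [-7.3  2.6 17.2]
shift tool mm [0.  0.4 0.3] turn [-0.002 -0.     0.001]
```

>>> carry_out(series=[0.002, 0, 0, 0, 0, 0, -1, 0.002, 0, 0, 0, 0, 0, -1])

```text
clock: 48.4
position: [0.6538, -0.3015, 0.033]
tcp_rot: [[0.0, 0.808, -0.59], [0.0, -0.59, -0.808], [-1.0, -0.0, -0.0]]
wrist_force: [-6.0, 2.3, 19.2]
gripper_width: 0.003
```

>>> carry_out(series=[-0.01, 0, 0, 0, 0, 0, -1, -0.02, 0, 0, 0, 0, 0, -1, -0.03, 0, 0, 0, 0, 0, -1, -0.03, 0, 0, 0, 0, 0, -1, -0.02, 0, 0, 0, 0, 0, -1, 0, 0, 0, 0, 0, 0, -1])

```text
clock: 48.9
position: [0.6533, -0.3006, 0.1471]
tcp_rot: [[-0.002, 0.808, -0.589], [0.002, -0.589, -0.808], [-1.0, -0.002, -0.0]]
wrist_force: [1.0, -0.1, 0.7]
gripper_width: -0.001
```

```bash
python3 st.py 25; python3 - <<'E'
from m import *
for n in("scene","top"):
    d=dict(np.load(n+"25.npz"));H,S,V=hsv(d)
    for o in comp(d,(H<16)&(S>150)&(V>90),.081,25,None,(.06,.1)): print(n,"rake",o,"lat",o[1]@[.235,.972])
    P=cloud(d)
d=dict(np.load("top25.npz"));H,S,V=hsv(d);u,v=proj(d,(.589,.339,.01))
print("block",comp(d,V<60,.033,20,[int(u-14),int(v-30),int(u+14),int(v+30)],(.005,.05)))
E
```

```text
scene
94 [-45.0, -119.0] ztop 0.05 px [294, 174]
99 [43.0, -122.0] ztop 0.05 px [268, 184]
90 [-3.0, -75.0] ztop 0.049 px [289, 188]
89 [-45.0, -22.0] ztop 0.051 px [310, 193]
108 [0.0, 31.0] ztop 0.05 px [306, 210]
203 [48.0, 102.0] ztop 0.052 px [305, 234]
top
149 [54.0, 85.0] ztop 0.053 px [298, 153]
91 [45.0, 116.0] ztop 0.055 px [286, 155]
138 [44.0, -126.0] ztop 0.052 px [380, 162]
136 [0.0, 26.0] ztop 0.052 px [320, 175]
130 [-1.0, -81.0] ztop 0.052 px [362, 178]
143 [-46.0, -26.0] ztop 0.053 px [339, 193]
149 [-44.0, -125.0] ztop 0.052 px [378, 196]
scene rake (np.int32(181), array([ 425. , -359.8]), array([ 426.5, -357.6]), array([ 27.4, 159.9]), 76.9) lat -249.85060000000001
top rake (np.int32(536), array([ 420.7, -366.9]), array([ 422.1, -367.1]), array([ 19.4, 162.4]), 76.7) lat -257.7623
block [(np.int32(107), array([589. , 337.3]), array([589.3, 337.2]), array([39.2, 18. ]), 2.0)]
```

View pics/scene25.png

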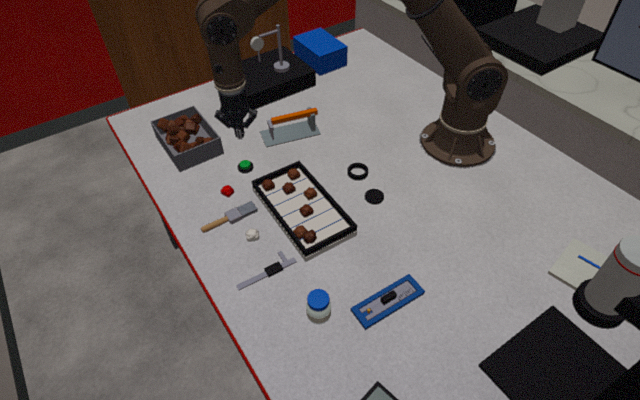

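```bash
python3 -c "
from plant import *
print(job_done())"
```

```text
the job is handed in; nothing more can be done
None
```

The job is done and handed in at about 49 s of the 208 s allowed; no verdict was reported.

- **Stones:** seven were present. I pulled the top one off the heap with the rake, then drew the others along the bed row by row. The last pictures show one stone in each of fields 2 to 6 and two in field 1. All tops are at the same height (about 52 mm), so it is a single layer inside the walls. The two stones in fields 5 and 6 lie side by side, seemingly touching, but both are flat on the floor. The one in field 5 shifted about 12 mm sideways partway through without being touched, and stayed in its field.
- **Rake:** my first grasp and return left it about 4.6 mm to one side, so I centred it again with the gripper. The last pictures put it within about 1 mm of where it started.
- **Scale:** it lies flat in the blue holder with the pin through the notch. It sits within about 2 mm of the holder's centre by the top camera, and 27 N pressed back as it reached the floor.
- **Button:** pressed last, with the force rising to 19 N at a standstill, well above the 5 N for full travel. Before pressing I checked the stones and rake again, and the scale in the picture.
- **Other items:** the other loose items look unmoved in the last view.

**Camera disagreement:** the two cameras differed by 3 to 9 mm on some positions. I used their average for the bed and first rake grasp, then relied mainly on the top camera, which matched the arm's own position better.

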